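Load the microscope stage and wind it under the lens

TASK

Set up the inspection stage: slide the circuit board square against both pairs of stops on the carriage, and thread all the rings that lie on the bench down the locating post to make a stepped height gauge, widest at the bottom and each next one narrower, every ring flat and fully home. Only when board and rings are in place, turn the feed knob, which travels along with the carriage, until the post with its rings stands centred right below the microscope's lens, the board still against its stops. Do not bump the microscope, and leave the jar, the brush and the parts box where they are.

Things in the scene. Friction and masses are not known exactly. Their poses are not given: they have to be found in the camera images.
- seat (a point): Centre of the top face of the round boss (44 mm across, 16 mm above the carriage plate) at the foot of the locating post; z up along the post. The post is upright steel, 20 mm across, and rises 60 mm above this point; its top 8 mm tapers to 10 mm across. From point corner it lies at x -40, y -60 mm.
- corner (a point): Point on the carriage plate's top (36 mm above the bench) where the lines of the stop faces meet; x away from the robot, y left, z up. Two 12 mm high stops face -x on the line x = 0 (centred at y 20, 80 mm), two face +y on the line y = 0 (at x -90, -25 mm), each 22 mm wide. A board against all four has its centre at x -55, y +45 mm.
- board_mid (a point): Point over the middle of the loose green circuit board, in its heat sink, 16.5 mm above the board's underside. The board is 110 mm (x) by 90 mm (y), 5 mm thick, about 0.2 kg, lying on the carriage; the aluminium heat sink in its middle is 40 mm (x) by 34 mm (y), its top 33 mm above the board's underside; it can be gripped or pushed.
- knob_grip (a point): Middle of the grip bar of the black feed knob on the carriage, on its upright axis. Bar 46 mm long (x), 14 mm wide (y), 26 mm high, on a round skirt. Turned clockwise seen from above it drives the carriage, knob and all, along -y of point corner (to the right) by 33 mm per rad; turning back returns it. It takes about 0.5 N m and stays where left.
- feed_knob (a joint): Angle of the feed knob, rad: 0 at the start, growing clockwise seen from above, to 6.3 at the end of its travel; the carriage has moved 0.033 m per rad.
- lens (a point): Centre of the lower end of the microscope's lens (28 mm across), 180 mm above the bench, looking straight down. The post passes right below it; at the start the post is 150 to 185 mm short of it. Above the lens is a black tube, 46 mm across, up to 0.37 m; a white arm at 245 to 280 mm height joins it to the column 130 mm beyond.
- microscope: The white microscope, fixed; origin on the bench below the lens, x away from the robot. Foot 130 x 140 mm, from x 90 to 220 mm; column 44 mm wide at x 130 to 170 mm, 318 mm high.
- carriage: Carriage of the stage: aluminium plate 170 mm (x) by 300 mm (y), origin at the centre of its top face, with the post near its right end, the board in the middle and the knob near its left end; it slides on a grey bed 130 mm (x) by 490 mm (y), 20 mm high.
- jar: Bystander: closed jar, 64 mm across, 75 mm high, on the bench; origin under its centre.
- brush: Bystander: small brush, 170 mm long, lying on the bench.
- parts_box: Bystander: grey open box, 110 x 80 x 30 mm, on the bench; origin under its centre.
- ring1_mid (a point): Centre (half-way up) of a plain steel-coloured ring, 68 mm outside diameter, bore 24 mm, 14 mm thick; z along its axis. Widest of the four sizes; may be absent. It starts flat on the bench.
- ring2_mid (a point): Centre (half-way up) of a plain steel-coloured ring, 60 mm outside diameter, bore 24 mm, 14 mm thick; z along its axis. Second widest of the four sizes; may be absent. It starts flat on the bench.
- ring3_mid (a point): Centre (half-way up) of a plain steel-coloured ring, 52 mm outside diameter, bore 24 mm, 14 mm thick; z along its axis. Third widest of the four sizes; may be absent. It starts flat on the bench.
- ring4_mid (a point): Centre (half-way up) of a plain steel-coloured ring, 44 mm outside diameter, bore 24 mm, 14 mm thick; z along its axis. Narrowest of the four sizes; may be absent. It starts flat on the bench.
There are look-alikes about, which are no part of the job. What is shaped like the part that bears board_mid but pink is not meant.

How it is judged (in metres and radians):
On the way, in this order (a step that is already met when the one before it is completed fails the run):
1. the board rests against both pairs of stops and all the rings are home on the post, widest at the bottom, with the carriage not yet wound near the lens (x of board_mid in the frame of corner between -0.0575 and -0.0525 m and y of board_mid in the frame of corner between 0.0425 and 0.0475 m and z of board_mid in the frame of corner between 0.0125 and 0.0205 m and angle between the x axis of board_mid and the x axis of corner, either way round below 0.04 rad and horizontal distance between each of ring1_mid, ring2_mid, ring3_mid, ring4_mid and seat below 0.004 m and angle between the z axis of each of ring1_mid, ring2_mid, ring3_mid, ring4_mid and the z axis of seat, either way round below 0.07 rad and z of ring1_mid in the frame of seat between 0.004 and 0.01 m and ((angle between ring1_mid's own z axis and vertical below 1.5 rad and z of ring2_mid in the frame of ring1_mid above 0.01 m) or (angle between ring1_mid's own z axis and vertical above 1.64 rad and z of ring2_mid in the frame of ring1_mid below -0.01 m)) and ((angle between ring1_mid's own z axis and vertical below 1.5 rad and z of ring3_mid in the frame of ring1_mid above 0.01 m) or (angle between ring1_mid's own z axis and vertical above 1.64 rad and z of ring3_mid in the frame of ring1_mid below -0.01 m)) and ((angle between ring1_mid's own z axis and vertical below 1.5 rad and z of ring4_mid in the frame of ring1_mid above 0.01 m) or (angle between ring1_mid's own z axis and vertical above 1.64 rad and z of ring4_mid in the frame of ring1_mid below -0.01 m)) and (z of ring2_mid in the frame of seat between 0.004 and 0.01 m or z of ring2_mid in the frame of seat between 0.018 and 0.024 m) and ((angle between ring2_mid's own z axis and vertical below 1.5 rad and z of ring3_mid in the frame of ring2_mid above 0.01 m) or (angle between ring2_mid's own z axis and vertical above 1.64 rad and z of ring3_mid in the frame of ring2_mid below -0.01 m)) and ((angle between ring2_mid's own z axis and vertical below 1.5 rad and z of ring4_mid in the frame of ring2_mid above 0.01 m) or (angle between ring2_mid's own z axis and vertical above 1.64 rad and z of ring4_mid in the frame of ring2_mid below -0.01 m)) and (z of ring3_mid in the frame of seat between 0.004 and 0.01 m or z of ring3_mid in the frame of seat between 0.018 and 0.024 m or z of ring3_mid in the frame of seat between 0.032 and 0.038 m) and ((angle between ring3_mid's own z axis and vertical below 1.5 rad and z of ring4_mid in the frame of ring3_mid above 0.01 m) or (angle between ring3_mid's own z axis and vertical above 1.64 rad and z of ring4_mid in the frame of ring3_mid below -0.01 m)) and (z of ring4_mid in the frame of seat between 0.004 and 0.01 m or z of ring4_mid in the frame of seat between 0.018 and 0.024 m or z of ring4_mid in the frame of seat between 0.032 and 0.038 m or z of ring4_mid in the frame of seat between 0.046 and 0.052 m) and horizontal distance between seat and lens above 0.05 m), for 0.2 s.
2. the knob has been turned until the post stands below the lens (horizontal distance between seat and lens below 0.006 m), for 0.2 s.
At the end, for the whole second after the job is handed in: Board flat, within 2.5 mm of both pairs of stops, square within 0.04 rad; each ring on the post within 4 mm of its axis, level within 0.07 rad, within 3 mm of fully down on the boss or a wider ring; post axis within 6 mm of the lens axis; knob and rings at rest (x of board_mid in the frame of corner between -0.0575 and -0.0525 m and y of board_mid in the frame of corner between 0.0425 and 0.0475 m and z of board_mid in the frame of corner between 0.0125 and 0.0205 m and angle between the x axis of board_mid and the x axis of corner, either way round below 0.04 rad and horizontal distance between each of ring1_mid, ring2_mid, ring3_mid, ring4_mid and seat below 0.004 m and angle between the z axis of each of ring1_mid, ring2_mid, ring3_mid, ring4_mid and the z axis of seat, either way round below 0.07 rad and z of ring1_mid in the frame of seat between 0.004 and 0.01 m and ((angle between ring1_mid's own z axis and vertical below 1.5 rad and z of ring2_mid in the frame of ring1_mid above 0.01 m) or (angle between ring1_mid's own z axis and vertical above 1.64 rad and z of ring2_mid in the frame of ring1_mid below -0.01 m)) and ((angle between ring1_mid's own z axis and vertical below 1.5 rad and z of ring3_mid in the frame of ring1_mid above 0.01 m) or (angle between ring1_mid's own z axis and vertical above 1.64 rad and z of ring3_mid in the frame of ring1_mid below -0.01 m)) and ((angle between ring1_mid's own z axis and vertical below 1.5 rad and z of ring4_mid in the frame of ring1_mid above 0.01 m) or (angle between ring1_mid's own z axis and vertical above 1.64 rad and z of ring4_mid in the frame of ring1_mid below -0.01 m)) and (z of ring2_mid in the frame of seat between 0.004 and 0.01 m or z of ring2_mid in the frame of seat between 0.018 and 0.024 m) and ((angle between ring2_mid's own z axis and vertical below 1.5 rad and z of ring3_mid in the frame of ring2_mid above 0.01 m) or (angle between ring2_mid's own z axis and vertical above 1.64 rad and z of ring3_mid in the frame of ring2_mid below -0.01 m)) and ((angle between ring2_mid's own z axis and vertical below 1.5 rad and z of ring4_mid in the frame of ring2_mid above 0.01 m) or (angle between ring2_mid's own z axis and vertical above 1.64 rad and z of ring4_mid in the frame of ring2_mid below -0.01 m)) and (z of ring3_mid in the frame of seat between 0.004 and 0.01 m or z of ring3_mid in the frame of seat between 0.018 and 0.024 m or z of ring3_mid in the frame of seat between 0.032 and 0.038 m) and ((angle between ring3_mid's own z axis and vertical below 1.5 rad and z of ring4_mid in the frame of ring3_mid above 0.01 m) or (angle between ring3_mid's own z axis and vertical above 1.64 rad and z of ring4_mid in the frame of ring3_mid below -0.01 m)) and (z of ring4_mid in the frame of seat between 0.004 and 0.01 m or z of ring4_mid in the frame of seat between 0.018 and 0.024 m or z of ring4_mid in the frame of seat between 0.032 and 0.038 m or z of ring4_mid in the frame of seat between 0.046 and 0.052 m) and horizontal distance between seat and lens below 0.006 m and velocity of joint feed_knob between -0.05 and 0.05 rad/s and linear speed of each of ring1, ring2, ring3, ring4 below 0.02 m/s); the robot touches nothing.
It fails at once if the microscope is bumped (over 4 N) (contact force between any of the arm, the fingers and microscope above 4 N).
It fails at once if the jar is moved by more than 30 mm (distance of jar from where it was at the start of the episode above 0.03 m).
It fails at once if the brush is moved by more than 30 mm (distance of brush from where it was at the start of the episode above 0.03 m).
It fails at once if the parts box is moved by more than 30 mm (distance of parts_box from where it was at the start of the episode above 0.03 m).
Of ring1, ring2, ring3, ring4 only 2 to 4 are there at a start; the rules pass over those that are not, and their reading is None.
At some moment in a run one of ring1, ring2, ring3, ring4 may be knocked a few centimetres aside while the robot is not near it.
Once in a run the grip may slacken for a moment while it holds something.
It also fails if it takes over 210 s, if anything falls off the work surface, if the arm or the gripper's body presses on something with over 40 N, if the wrist force passes 120 N, or if a joint passes its speed limit or range.

ROBOT

A 6-joint arm with a two-finger parallel gripper is mounted at the origin on the work surface. World frame = base frame: x ahead of the robot, y to its left, z up, the work surface at z = 0. Lengths are in mm, angles in rad, forces in N, time in s.
With the tool pointing down it reaches from about 300 to 775 mm from the base axis. Payload 14.6 kg.
Tool frame: the origin (TCP) lies on the centre line of the jaws, within the pads' length; the fingertips stand 11 mm ahead of it and the grasp point (between the pads) lies 8 mm behind it (manip.tip_extent is the distance from the TCP to the fingertips, in mm); z points along the fingers, y is the direction in which the jaws open and shut (so a half turn about z gives the same grasp; the last joint's range is limited). The gripper opens to 94 mm and grips with 3 to 60 N. Pads are 16 mm wide; open, the fingers measure 119 mm over their backs; the gripper's body (75 mm by 177 mm) begins 78 mm behind the grasp point.
Start: joints at [1.076, 0.3, 1.521, -0, 1.321, -0.067], TCP at [228.175, 500.425, 216.446] pointing down, gripper open.
Joint ranges: [-3.03, 3.03], [-0.79, 2.21], [0.23, 2.52], [-1.04, 4.18], [0, 3.07], [-2.55, 2.55]. Speed limits (rad/s): [2.22, 2.22, 2.57, 3.14, 3.14, 3.14].

INTERFACE

Orientations are given as [roll, pitch, yaw] about the fixed x, y, z axes, in that order (R = Rz(yaw) Ry(pitch) Rx(roll)).
In Python, from plant import get_state, eyes, manip gives the robot as it stands.
- The arm moves only by the tool arm_command, never from a script. Its argument "rows" is a list of rows, each a list of 3 entries, a list of its own where there are three numbers: the shift along the tool's x, y, z scaled (see below), then the turn, a rotation vector about the tool's x, y, z scaled (see below), then the opening, from 0 (shut) to 1 (fully open). In form: [[[x, y, z], [rx, ry, rz], gripper], ...]. A call has 1 to 5 rows; each row shifts and turns the commanded pose from where the row before left it, along the tool's axes as they then stand; what a row does not reach is not made up. The controller multiplies each number of a shift by 0.04 m and each number of a turn by 4 degrees. A row lasts 1/10 s, in which the tool goes at most 50 mm and 8.59 degrees, less where a joint would pass 70% of its speed; a pose out of reach is approached as far as the arm can. A call with a number of a shift or a turn outside -1 to 1 is refused whole. A call with a gripper value outside its range is refused whole. The fingers move at their own pace and stop on an object; the grip force is fixed at half the most. Time passes only in rows, so rows that do not move let the fingers close. It gives the time, the measured TCP pose, the force and the opening at its end, in the units of the state.
- get_state(): the state, without advancing time (a new reading comes with each control period).
- eyes.snapshot(name): name is "scene" or "side" or "wrist"; returns the picture (420x560x3 uint8, red, green, blue); there is no depth.
- eyes.camera_info(name): a dict with "vertical_fov" (degrees; the focal length in pixels is half the picture's height over the tangent of half this angle, whatever the lens; pixels are square), "cx", "cy" (the principal point, pixels), "distortion" ([k1, k2, p1, p2, k3] as OpenCV has them; the pictures are not rectified), "xyz" and "rotation" of the camera in the world. Camera axes: x right, y down, z forward; pixel columns grow to the right and rows downward; lengths in mm; the calibration is good to about 2 mm. A picture is of the moment at which its call begins: read the wrist's pose just before it. camera_info takes no time and is no camera call; for the wrist camera it gives the pose at the moment of the call.
- manip.hand_in(): hands the job in, once; it reports no verdict.
Trained networks look in the newest picture that a camera, given by its name, has taken for a name from the list of things; names that differ only in an ending like _2 or _b are one class to them, and where a whole thing is asked for, a point or a joint stands for the part that bears it (a point fixed in the world has none). Each returns a list of dicts, best first, with "score" (0 to 1); they miss things now and then, are a little off and sometimes report something else, mostly with a low value. They report only what shows in the picture. A call takes as long as a camera call. They do not tell look-alikes from the thing itself.
- eyes.search_frame(camera, target): "position" ([x, y, z] in mm, in world coordinates, good to about 4 mm: the middle of the surface that is visible of it).
- eyes.tip_of(camera, target): "position" ([x, y, z] in mm, in world coordinates, good to about 4 mm: a listed point, or the origin of a listed thing).
The state is a dict: "time": time; "q": joint angles; "joint_vel": joint speeds; "joint_efforts": joint torques, N m; "eef_pos": TCP position; "tool_rot": TCP orientation; "force": force on the tool from outside, world axes, zero at the start; "moment": the same for the moment, N m; "opening": opening from 0.0 (shut) to 1.0 (fully open).
Only numpy, scipy, OpenCV 4.12 (cv2) and the standard library are available. Lean on these libraries where they do the work, as an engineer would, in place of code of your own. Each camera call takes 0.05 s, during which the arm holds its last target.

## Working session

There is one attempt and no reset: what is moved stays moved. The work goes in short steps, Python scripts to look and compute and a tool call to move; the robot and the scene stay as the last step left them, time stands still between calls to the robot, and variables do not carry over. Pictures are saved under pics/ and viewed, and the job is handed in when it is done.

Besides the shell and the picture viewer there is one more tool, called after "Request:" as a command line: name --argument value ..., lists and objects as JSON in quotes. arm_command: Moves the arm, as the interface text tells. Shifts and turns lie within -1 to 1; 1 stands for 0.04 m of shift or 4 degrees of turn. Its arguments: {"type":"object","properties":{"rows":{"type":"array"}},"required":["rows"]}

```bash
ls; mkdir -p pics
cat > h.py <<'E'
import numpy as np, cv2
from plant import get_state, eyes, manip
def snap(name, fn):
    im=eyes.snapshot(name); cv2.imwrite('pics/'+fn, im[:,:,::-1]); return im
E
python3 - <<'E'
from h import *
print(get_state())
for c in ["scene","side","wrist"]:
    print(c, eyes.camera_info(c)); snap(c,c+'0.png')
print(manip.tip_extent)
E
```

```text
pics
{'time': 0.0, 'q': array([ 1.07640726e+00,  3.00458678e-01,  1.52160789e+00,  6.00482989e-07,
        1.32068211e+00, -6.65841305e-02]), 'joint_vel': array([ 1.52836776e-03, -4.46249529e-04, -5.82144181e-04, -6.09056670e-05,
       -1.38230376e-03, -4.99998014e-04]), 'joint_efforts': array([-6.97155301e-04, -5.31798899e+01, -3.52729225e+01,  7.08265649e-02,
        2.44396616e-02, -9.28133227e-05]), 'eef_pos': array([228.05351706, 500.20922701, 215.88179187]), 'tool_rot': array([-3.14043923e+00, -7.74963057e-05,  2.71378752e+00]), 'force': array([ 0.19958013, -1.05166034, -1.18015233]), 'moment': array([ 0.00067829,  0.0392991 , -0.04157504]), 'opening': 1.0025043079650338}
scene {'vertical_fov': 42.73415338839162, 'cx': 283.58212205929067, 'cy': 207.79250453333287, 'distortion': array([-0.11393076,  0.        ,  0.        ,  0.        ,  0.        ]), 'xyz': array([1289.71410701,  670.37977357,  817.62368107]), 'rotation': array([-2.16658204,  0.01590621,  2.28866996])}
side {'vertical_fov': 55.91933300881202, 'cx': 283.4822186089281, 'cy': 204.25692960058706, 'distortion': array([-0.09397924,  0.        ,  0.        ,  0.        ,  0.        ]), 'xyz': array([ 113.31270178, -667.15450558,  709.59158067]), 'rotation': array([-2.21043926, -0.00338216, -0.57755313])}
wrist {'vertical_fov': 58.69360631940255, 'cx': 279.4386512243044, 'cy': 211.01196214768936, 'distortion': array([-0.01945538,  0.        ,  0.        ,  0.        ,  0.        ]), 'xyz': array([157.06574485, 533.19229223, 384.73943298]), 'rotation': array([2.87034388e+00, 9.43357890e-04, 1.14283258e+00])}
11.0
```

View pics/scene0.png

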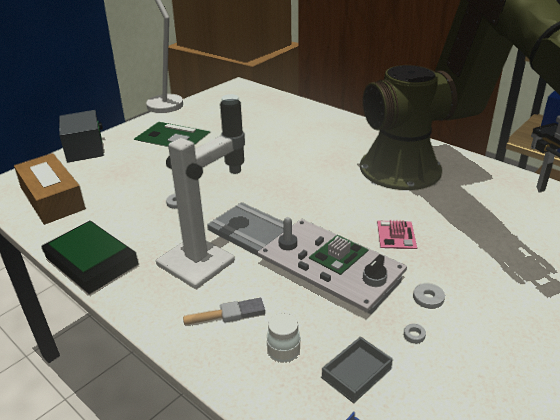

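View pics/side0.png

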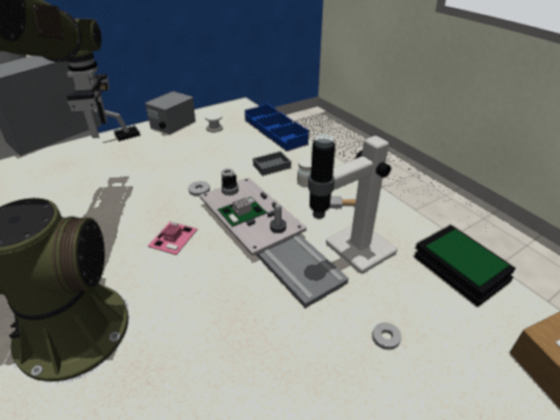

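View pics/wrist0.png

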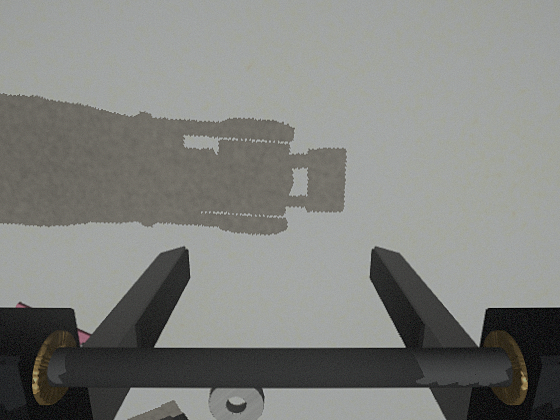

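```bash
cat >> h.py <<'E'
from scipy.spatial.transform import Rotation as R
def K(ci):
    f=210/np.tan(np.radians(ci['vertical_fov']/2)); return np.array([[f,0,ci['cx']],[0,f,ci['cy']],[0,0,1]])
def ray(ci,uv):
    p=cv2.undistortPoints(np.array([[uv]],float),K(ci),ci['distortion'])[0,0]
    d=R.from_euler('xyz',ci['rotation']).as_matrix()@np.array([p[0],p[1],1.]); return ci['xyz'],d/np.linalg.norm(d)
def proj(ci,P):
    Rm=R.from_euler('xyz',ci['rotation']).as_matrix()
    rv=cv2.Rodrigues(Rm.T)[0]; t=-Rm.T@ci['xyz']
    return cv2.projectPoints(np.atleast_2d(np.array(P,float)),rv,t,K(ci),ci['distortion'])[0][:,0]
def atz(ci,uv,z):
    o,d=ray(ci,uv); return o+d*(z-o[2])/d[2]
def tri(obs):
    A=np.zeros((3,3));b=np.zeros(3)
    rs=[ray(ci,uv) for ci,uv in obs]
    for o,d in rs:
        M=np.eye(3)-np.outer(d,d);A+=M;b+=M@o
    X=np.linalg.solve(A,b); return X,[np.linalg.norm((np.eye(3)-np.outer(d,d))@(X-o)) for o,d in rs]
E
python3 - <<'E'
from h import *
np.set_printoptions(precision=1,suppress=True)
for c in ["scene","side"]:
  for t in ["seat","corner","board_mid","knob_grip","lens","jar","brush","parts_box","ring1_mid","ring2_mid","ring3_mid","ring4_mid"]:
    print(c,t,[(d['position'],round(d['score'],2)) for d in eyes.tip_of(c,t)][:4])
print(get_state()['time'])
E
```

```text
scene seat [([535.4, 11.4, 51.1], 0.57)]
scene corner [([574.6, 66.3, 34.9], 0.66)]
scene board_mid [([301.8, 165.0, 20.6], 0.84), ([539.6, 11.0, 48.7], 0.73), ([493.6, 129.2, 47.0], 0.72)]
scene knob_grip [([510.6, 236.1, 77.5], 0.58)]
scene lens [([545.5, -145.8, 183.6], 0.55)]
scene jar [([767.1, 191.7, 1.7], 0.88)]
scene brush [([775.4, 34.7, -1.8], 0.96), ([767.0, 194.1, -1.0], 0.58), ([536.2, 12.3, 51.1], 0.48)]
scene parts_box [([720.1, 337.5, 2.5], 0.85), ([565.7, 372.4, 8.2], 0.26)]
scene ring1_mid [([451.3, 342.6, 6.5], 0.65), ([536.3, 10.1, 52.8], 0.22)]
scene ring2_mid [([555.0, -377.4, 8.1], 0.71), ([546.5, -147.6, 184.1], 0.71)]
scene ring3_mid []
scene ring4_mid [([566.7, 372.7, 8.9], 0.87)]
side seat [([537.0, 8.2, 50.0], 0.92)]
side corner [([576.4, 70.5, 32.1], 0.64)]
side board_mid [([298.1, 171.5, 16.7], 0.58)]
side knob_grip [([511.3, 236.2, 78.4], 0.7)]
side lens [([540.2, -145.1, 186.7], 0.79)]
side jar [([757.0, 198.8, -1.5], 0.88), ([575.6, 71.0, 33.5], 0.26)]
side brush [([779.1, 40.0, 5.1], 0.75), ([493.7, 124.6, 53.2], 0.2)]
side parts_box [([716.1, 332.9, 2.2], 0.79)]
side ring1_mid [([449.2, 336.8, 9.6], 0.72), ([508.3, 234.8, 75.4], 0.47)]
side ring2_mid [([560.0, -376.3, 4.4], 0.71)]
side ring3_mid []
side ring4_mid [([562.7, 371.3, 5.7], 0.59)]
1.35
```

```bash
cat >> h.py <<'E'
def go(x=None,y=None,z=None,yaw=None,g=1,n=None):
    """print rows from the measured pose to the target (tool down)"""
    s=get_state(); p=s['eef_pos'].copy(); Rm=R.from_euler('xyz',s['tool_rot'])
    T=np.array([p[i] if v is None else v for i,v in enumerate((x,y,z))],float)
    y0=s['tool_rot'][2]; y1=y0 if yaw is None else yaw
    dy=(y1-y0+np.pi)%(2*np.pi)-np.pi
    Rt=R.from_euler('xyz',[np.pi,0,y0+dy])
    rv=(Rm.inv()*Rt).as_rotvec()
    if n is None: n=max(1,int(np.ceil(max(np.abs(T-p).max()/36,np.degrees(np.abs(rv).max())/4))))
    rows=[]
    for i in range(n):
        sh=Rm.inv().apply((T-p)/n)/40; tu=np.degrees(rv/n)/4
        rows.append([[round(float(a),3) for a in sh],[round(float(a),3) for a in tu],g])
        Rm=Rm*R.from_rotvec(rv/n)
    for i in range(0,n,5): print(rows[i:i+5])
E
python3 - <<'E'
from h import *
go(480,215,300,np.pi/2)
E
```

```text
[[[-0.511, -0.228, -0.123], [-0.0, -0.0, 0.963], 1], [[-0.525, -0.193, -0.123], [-0.0, -0.0, 0.963], 1], [[-0.537, -0.158, -0.123], [-0.0, -0.0, 0.963], 1], [[-0.546, -0.121, -0.123], [-0.0, -0.0, 0.963], 1], [[-0.553, -0.084, -0.123], [-0.0, -0.0, 0.963], 1]]
[[[-0.558, -0.047, -0.123], [-0.0, -0.0, 0.963], 1], [[-0.56, -0.009, -0.123], [-0.0, -0.0, 0.963], 1], [[-0.559, 0.028, -0.123], [-0.0, -0.0, 0.963], 1], [[-0.556, 0.066, -0.123], [-0.0, -0.0, 0.963], 1], [[-0.55, 0.103, -0.123], [-0.0, -0.0, 0.963], 1]]
[[[-0.542, 0.14, -0.123], [-0.0, -0.0, 0.963], 1], [[-0.531, 0.176, -0.123], [-0.0, -0.0, 0.963], 1], [[-0.518, 0.211, -0.123], [-0.0, -0.0, 0.963], 1], [[-0.503, 0.245, -0.123], [-0.0, -0.0, 0.963], 1], [[-0.485, 0.279, -0.123], [-0.0, -0.0, 0.963], 1]]
[[[-0.466, 0.311, -0.123], [-0.0, -0.0, 0.963], 1], [[-0.444, 0.341, -0.123], [-0.0, -0.0, 0.963], 1]]
```

Request:
arm_command --rows '[[[-0.51,-0.23,-0.12],[0,0,0.96],1],[[-0.53,-0.19,-0.12],[0,0,0.96],1],[[-0.54,-0.16,-0.12],[0,0,0.96],1],[[-0.55,-0.12,-0.12],[0,0,0.96],1],[[-0.55,-0.08,-0.12],[0,0,0.96],1]]'

```text
time: 1.85
eef_pos: [303.2, 415.8, 240.7]
tool_rot: [3.142, 0.0, 2.376]
force: [0.1, -1.2, 1.5]
opening: 0.997
```

Request:
arm_command --rows '[[[-0.56,-0.05,-0.12],[0,0,0.96],1],[[-0.56,-0.01,-0.12],[0,0,0.96],1],[[-0.56,0.03,-0.12],[0,0,0.96],1],[[-0.56,0.07,-0.12],[0,0,0.96],1],[[-0.55,0.1,-0.12],[0,0,0.96],1]]'

```text
time: 2.35
eef_pos: [377.5, 331.7, 264.7]
tool_rot: [3.141, -0.0, 2.041]
force: [-0.0, 0.5, 0.0]
opening: 1.0
```

Request:
arm_command --rows '[[[-0.54,0.14,-0.12],[0,0,0.96],1],[[-0.53,0.18,-0.12],[0,0,0.96],1],[[-0.52,0.21,-0.12],[0,0,0.96],1],[[-0.5,0.25,-0.12],[0,0,0.96],1],[[-0.49,0.28,-0.12],[0,0,0.96],1]]'

```text
time: 2.85
eef_pos: [452.1, 248.1, 288.7]
tool_rot: [3.142, -0.0, 1.706]
force: [0.0, -0.0, -0.5]
opening: 1.003
```

Request:
arm_command --rows '[[[-0.47,0.31,-0.12],[0,0,0.96],1],[[-0.44,0.34,-0.12],[0,0,0.96],1],[[0,0,0],[0,0,0.2],1],[[0,0,0],[0,0,0],1]]'

```text
time: 3.25
eef_pos: [481.2, 215.3, 297.9]
tool_rot: [-3.141, -0.0, 1.56]
force: [-0.8, 0.9, 0.2]
opening: 0.998
```

Run:
```python
from h import *
s=get_state();print(s['eef_pos'],s['tool_rot'],s['q'])
print(eyes.camera_info('wrist'))
im=snap('wrist','w1.png')
```

```text
[481.15011437 215.30098287 297.86632622] [-3.14131888e+00 -3.88600166e-05  1.56043106e+00] [3.51194247e-01 1.98491376e-01 1.45917126e+00 1.33691513e-04
 1.48417234e+00 3.61547924e-01]
{'vertical_fov': 58.69360631940255, 'cx': 279.4386512243044, 'cy': 211.01196214768936, 'distortion': array([-0.01945538,  0.        ,  0.        ,  0.        ,  0.        ]), 'xyz': array([481.8301145 , 293.69491244, 466.63842212]), 'rotation': array([ 2.87053308e+00,  6.41528020e-05, -1.05521833e-02])}
```

View pics/w1.png

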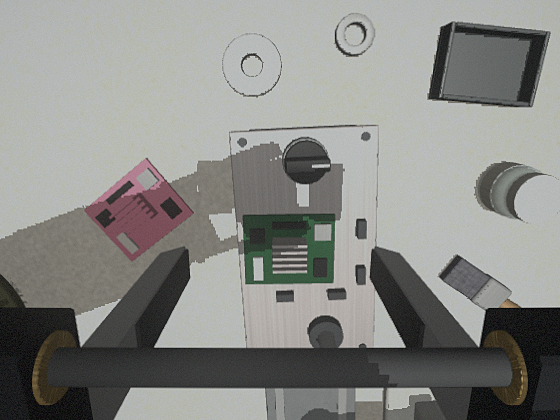

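Run:
```python
import cv2
im=cv2.imread('pics/w1.png')
cv2.imwrite('pics/w1a.png',cv2.resize(im[110:370,200:400],None,fx=2.25,fy=2.25,interpolation=cv2.INTER_CUBIC)) 
cv2.imwrite('pics/w1b.png',cv2.resize(im[0:110,210:400],None,fx=4,fy=4,interpolation=cv2.INTER_CUBIC))
```

```text
(no output)
```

View pics/w1a.png

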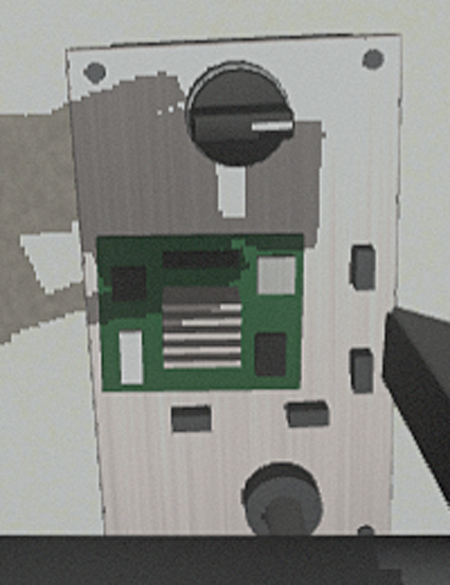

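View pics/w1b.png

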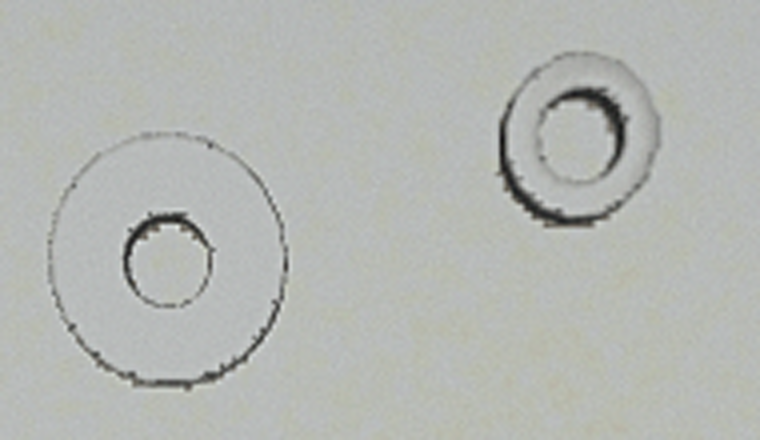

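```bash
cat > m1.py <<'E'
from h import *
np.set_printoptions(precision=1,suppress=True)
import pickle
ci=eyes.camera_info('wrist'); pickle.dump(ci,open('ci1.pkl','wb'))
A=lambda u,v,z: atz(ci,(200+u/2.25,110+v/2.25),z)
B=lambda u,v,z: atz(ci,(210+u/4,v/4),z)
for n,u,v,z in [('pTL',67,50,36),('pTR',401,36,36),('pL',105,535,36),('pR',390,530,36),
 ('bTL',97,236,41),('bTR',303,234,41),('bBL',103,390,41),('bBR',299,388,41),
 ('sx1',351,246,36),('sx1b',351,290,36),('sx2',351,350,36),('sx2b',351,392,36),('sy1L',172,405,36),('sy1R',211,405,36),('sy2L',287,402,36),('sy2R',328,401,36),
 ('bossL',242,500,52),('bossR',322,500,52),('bossT',284,461,52),
 ('hsTL',163,287,69),('hsTR',241,287,69),('hsBL',163,368,69),('hsBR',241,368,69),
 ('knTL',190,110,75),('knTR',294,106,75),('knBR',294,132,75),('knBL',192,140,75)]:
    print(n,A(u,v,z))
for n,u,v in [('r1L',48,255),('r1R',288,255),('r1T',168,131),('r1B',168,383),('r4L',500,125),('r4R',661,135),('r4T',580,50),('r4bL',540,135),('r4bR',624,135),('r1bL',126,262),('r1bR',212,262)]:
    print(n,B(u,v,14))
E
python3 m1.py
```

```text
pTL [424.9 267.4  36. ]
pTR [592.6 272.9  36. ]
pL [434.8 -14.9  36. ]
pR [603.9 -13.2  36. ]
bTL [437.2 171.4  41. ]
bTR [545.8 171.5  41. ]
bBL [437.3  82.2  41. ]
bBR [546.3  82.4  41. ]
sx1 [572.4 163.1  36. ]
sx1b [573.6 138.1  36. ]
sx2 [575.2 102.8  36. ]
sx2b [576.4  77.2  36. ]
sy1L [475.5  70.1  36. ]
sy1R [497.6  69.9  36. ]
sy2L [540.5  71.3  36. ]
sy2R [563.7  71.7  36. ]
bossL [514.6  18.8  52. ]
bossR [559.7  18.3  52. ]
bossT [537.6  43.4  52. ]
hsTL [472.2 152.6  69. ]
hsTR [511.3 152.2  69. ]
hsBL [471.6 108.4  69. ]
hsBR [511.8 108.   69. ]
knTL [486.2 241.9  75. ]
knTR [534.6 243.3  75. ]
knBR [534.9 231.1  75. ]
knBL [487.  227.7  75. ]
r1L [416.5 342.7  14. ]
r1R [484.7 342.   14. ]
r1T [451.5 374.8  14. ]
r1B [449.7 307.4  14. ]
r4L [544.1 375.6  14. ]
r4R [589.1 372.7  14. ]
r4T [565.6 394.5  14. ]
r4bL [555.3 372.9  14. ]
r4bR [578.8 372.8  14. ]
r1bL [438.6 340.5  14. ]
r1bR [463.1 340.3  14. ]
```

Request:
arm_command --rows '[[[-0.75,0.1,0],[0,0,-0.15],1],[[-0.75,0.1,0],[0,0,0],1],[[-0.75,0.1,0],[0,0,0],1],[[-0.75,0.1,0],[0,0,0],1],[[0,0,0],[0,0,0],1]]'

```text
time: 3.8
eef_pos: [496.8, 93.7, 298.0]
tool_rot: [-3.142, 0.0, 1.57]
force: [-0.6, -0.4, 0.6]
opening: 1.0
```

Run:
```python
from h import *
import pickle
s=get_state();print(s['eef_pos'],s['tool_rot'])
ci=eyes.camera_info('wrist');pickle.dump(ci,open('ci2.pkl','wb'))
im=snap('wrist','w2.png')[:,:,::-1]
cv2.imwrite('pics/w2a.png',cv2.resize(im[60:310,190:410],None,fx=2.4,fy=2.4,interpolation=cv2.INTER_CUBIC))
```

```text
[496.84182858  93.66129139 297.96489573] [-3.14152538e+00  3.37482404e-04  1.57037188e+00]
```

View pics/w2.png

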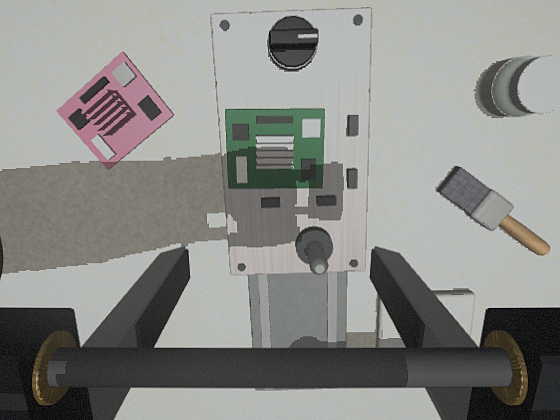

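View pics/w2a.png

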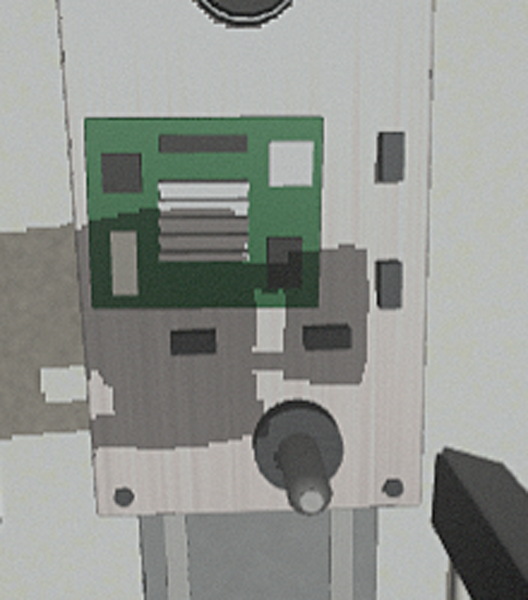

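```bash
cat > m2.py <<'E'
from h import *
np.set_printoptions(precision=1,suppress=True)
import pickle
ci=pickle.load(open('ci2.pkl','rb'));c1=pickle.load(open('ci1.pkl','rb'))
P=lambda u,v:(190+u/2.4,60+v/2.4)
A=lambda u,v,z: atz(ci,P(u,v),z)
for n,u,v,z in [('pBL',98,515,36),('pBR',420,503,36),('pL',66,90,36),('pR',432,90,36),
 ('bTL',85,117,41),('bTR',323,116,41),('bBL',92,307,41),('bBR',319,305,41),
 ('sx1',376,133,36),('sx1b',375,182,36),('sx2',375,261,36),('sx2b',376,307,36),('sy1L',171,331,36),('sy1R',215,330,36),('sy2L',303,325,36),('sy2R',351,325,36),
 ('bossL',254,445,52),('bossR',343,445,52),('bossT',298,401,52),('tip',312,501,112),
 ('hsTL',160,183,69),('hsTR',248,183,69),('hsBL',160,261,69),('hsBR',248,261,69)]:
    print(n,A(u,v,z))
Q=lambda u,v:(200+u/2.25,110+v/2.25)
for n,a,b in [('bTL',(97,236),(85,117)),('bBR',(299,388),(319,305)),('sx1 ',(351,246),(376,133)),('sy2L',(287,402),(303,325)),('bossT',(284,461),(298,401))]:
    print(n,tri([(c1,Q(*a)),(ci,P(*b))]))
for z in (36,52,112): print(proj(ci,[[538.5,10.1,z]])-[190,60], (proj(ci,[[538.5,10.1,z]])[0]-[190,60])*2.4)
E
python3 m2.py
```

```text
pBL [435.5 -30.7  36. ]
pBR [603.9 -24.1  36. ]
pL [428.3 182.6  36. ]
pR [597.  182.6  36. ]
bTL [437.3 170.6  41. ]
bTR [546.5 170.9  41. ]
bBL [437.3  81.6  41. ]
bBR [547.3  82.5  41. ]
sx1 [572.  163.3  36. ]
sx1b [572.6 140.8  36. ]
sx2 [574.4 103.1  36. ]
sx2b [575.9  80.4  36. ]
sy1L [475.2  68.4  36. ]
sy1R [496.9  68.9  36. ]
sy2L [540.3  71.4  36. ]
sy2R [564.   71.3  36. ]
bossL [516.1  14.4  52. ]
bossR [560.   14.4  52. ]
bossT [537.2  37.2  52. ]
tip [538.5  11.6 112. ]
hsTL [472.9 142.7  69. ]
hsTR [511.3 142.7  69. ]
hsBL [472.3 108.5  69. ]
hsBR [511.6 108.4  69. ]
bTL (array([436.9, 170.5,  38.1]), [np.float64(0.01306409296766747), np.float64(0.01306409296771053)])
bBR (array([546.8,  82.4,  40.8]), [np.float64(0.4985721739763862), np.float64(0.49857217397630993)])
sx1  (array([572.1, 163.3,  36.6]), [np.float64(0.1875702062110853), np.float64(0.1875702062110152)])
sy2L (array([540.4,  71.4,  36.2]), [np.float64(0.11090848282456235), np.float64(0.11090848282470984)])
bossT (array([540. ,  30.2,  30.2]), [np.float64(0.6100887022081225), np.float64(0.6100887022083384)])
[[123.5 184. ]] [296.4 441.7]
[[124.7 188.8]] [299.2 453.2]
[[130.  210.1]] [311.9 504.1]
```

Request:
arm_command --rows '[[[0.2,-0.03,1],[0,0,0],1],[[0.2,-0.03,1],[0,0,0],1],[[0.2,-0.03,1],[0,0,0],1],[[0.2,-0.03,1],[0,0,0],1],[[0,0,0.9],[0,0,0],0.7]]'

```text
time: 4.35
eef_pos: [491.1, 129.5, 100.2]
tool_rot: [-3.141, -0.0, 1.574]
force: [1.6, 0.3, 0.1]
opening: 0.946
```

Request:
arm_command --rows '[[[0,0,0.5],[0,0,0],0.7],[[0,0,0.4],[0,0,0],0.6],[[0,0,0],[0,0,0],0.6]]'

```text
time: 4.65
eef_pos: [490.6, 128.5, 64.1]
tool_rot: [-3.138, 0.001, 1.573]
force: [0.2, -0.2, 1.1]
opening: 0.698
```

Run:
```python
from h import *
s=get_state();print(s['eef_pos'],s['tool_rot'],s['opening'],s['force'])
snap('wrist','w3.png')
```

```text
[490.64755983 128.45241777  64.14095153] [-3.13793100e+00  5.06721058e-04  1.57314488e+00] 0.6977417637925266 [ 0.18580949 -0.15719637  1.12180481]
```

View pics/w3.png

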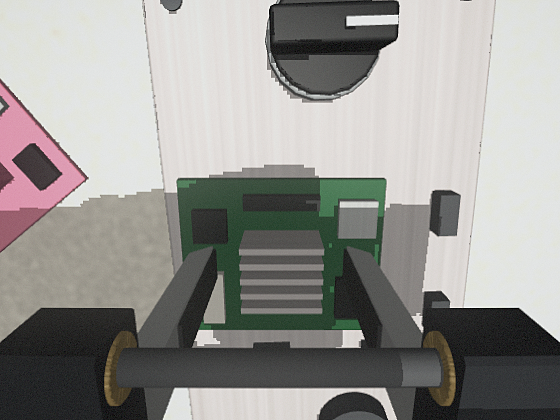

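Request:
arm_command --rows '[[[-0.07,0.03,0],[0,0,0],0],[[0,0,0],[0,0,0],0],[[0,0,0],[0,0,0],0],[[0,0,0],[0,0,0],0],[[0,0,0],[0,0,0],0]]'

```text
time: 5.2
eef_pos: [493.6, 124.6, 66.9]
tool_rot: [3.141, -0.0, 1.571]
force: [-2.1, 0.6, 6.8]
opening: 0.422
```

Run:
```python
from h import *
s=get_state();print(s['eef_pos'],s['tool_rot'],s['opening'],s['force'])
im=snap('wrist','w4.png')
```

```text
[493.64385681 124.56489291  66.87678308] [ 3.14056341e+00 -2.80076429e-04  1.57093139e+00] 0.4219443353969905 [-2.14614443  0.59867251  6.80183096]
```

View pics/w4.png

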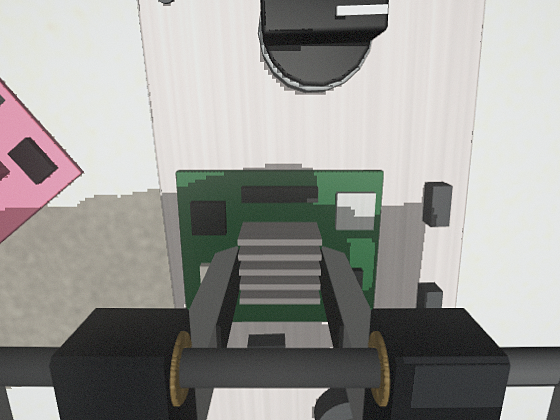

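Request:
arm_command --rows '[[[0,0,0],[0,0,-0.53],0],[[-0.05,0.15,0],[0,0,0],0],[[-0.1,0.2,0],[0,0,0],0],[[-0.07,0.2,0],[0,0,0],0],[[0,0,0],[0,0,0],0]]'

```text
time: 5.75
eef_pos: [517.0, 116.3, 66.9]
tool_rot: [3.139, -0.0, 1.608]
force: [3.8, -0.8, 6.0]
opening: 0.425
```

Run:
```python
from h import *
s=get_state();print(s['eef_pos'],s['tool_rot'],s['opening'],s['force'])
im=snap('wrist','w5.png')
```

```text
[516.95848374 116.29623236  66.92127722] [ 3.13904585e+00 -1.56205748e-04  1.60752005e+00] 0.4247582022777763 [ 3.84878797 -0.7649409   6.00750281]
```

View pics/w5.png

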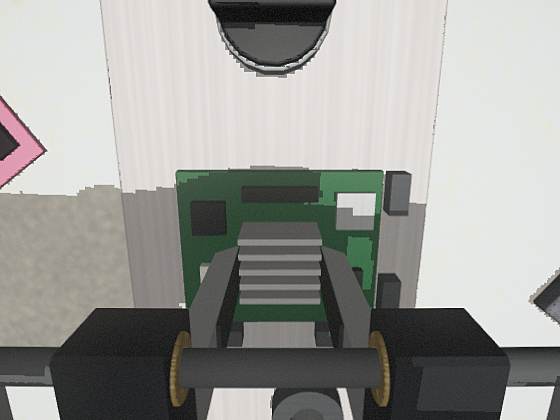

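Request:
arm_command --rows '[[[0,0.03,0],[0,0,0],0],[[0,0.03,0],[0,0,0],0],[[0,0,0],[0,0,0],0]]'

```text
time: 6.1
eef_pos: [517.9, 116.6, 66.9]
tool_rot: [3.141, 0.0, 1.608]
force: [-5.9, -1.2, 9.6]
opening: 0.425
```

Request:
arm_command --rows '[[[0,0.03,0],[0,0,0],0],[[0,0,0],[0,0,0],0]]'

```text
time: 6.3
eef_pos: [519.0, 116.7, 66.9]
tool_rot: [3.141, 0.0, 1.608]
force: [-5.7, -0.9, 10.4]
opening: 0.424
```

Request:
arm_command --rows '[[[-0.03,0,0],[0,0,0],0],[[-0.03,0,0],[0,0,0],0],[[0,0,0],[0,0,0],0]]'

```text
time: 6.6
eef_pos: [519.1, 115.1, 66.9]
tool_rot: [3.141, -0.001, 1.608]
force: [-5.8, 6.2, 8.9]
opening: 0.423
```

Run:
```python
from h import *
s=get_state();print(s['eef_pos'],s['tool_rot'],s['opening'],s['force'])
im=snap('wrist','w6.png')
```

```text
[519.14439674 115.08443133  66.88904846] [ 3.14103702e+00 -1.38206798e-03  1.60803806e+00] 0.422646139766833 [-5.77537484  6.19645647  8.90143676]
```

View pics/w6.png

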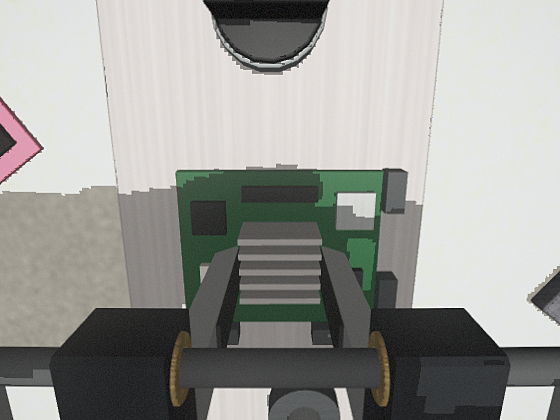

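Request:
arm_command --rows '[[[0,0,-0.02],[0,0,0],0],[[0,0.03,0],[0,0,0],0],[[0,0,0],[0,0,0],0]]'

```text
time: 6.95
eef_pos: [519.3, 114.7, 66.9]
tool_rot: [-3.139, -0.001, 1.608]
force: [-11.1, 3.5, 9.3]
opening: 0.425
```

Request:
arm_command --rows '[[[0,0.03,0],[0,0,0],0],[[0,0,0],[0,0,0],0]]'

```text
time: 7.15
eef_pos: [519.3, 114.7, 66.7]
tool_rot: [-3.136, -0.0, 1.608]
force: [-19.9, 3.6, 13.7]
opening: 0.424
```

Request:
arm_command --rows '[[[-0.03,0,0],[0,0,0],0],[[0,0,0],[0,0,0],0]]'

```text
time: 7.35
eef_pos: [519.3, 114.4, 66.8]
tool_rot: [-3.136, -0.002, 1.608]
force: [-18.0, 11.0, 13.5]
opening: 0.422
```

Request:
arm_command --rows '[[[-0.03,-0.02,0],[0,0,0],0],[[0,0,0],[0,0,0],0]]'

```text
time: 7.55
eef_pos: [519.3, 113.5, 66.8]
tool_rot: [-3.138, -0.003, 1.608]
force: [-11.9, 14.8, 8.2]
opening: 0.42
```

Request:
arm_command --rows '[[[-0.03,0,0],[0,0,0],0],[[0,0,0],[0,0,0],0]]'

```text
time: 7.75
eef_pos: [519.3, 112.4, 66.8]
tool_rot: [-3.138, -0.003, 1.608]
force: [-12.1, 14.8, 8.0]
opening: 0.423
```

Run:
```python
from h import *
s=get_state();print(s['eef_pos'],s['tool_rot'],s['opening'],s['force'])
im=snap('side','s6.png')
im=snap('wrist','w7.png')[:,:,::-1]
cv2.imwrite('pics/w7a.png',cv2.resize(im[140:340,160:420],None,fx=3,fy=3,interpolation=cv2.INTER_CUBIC))
```

```text
[519.3464196  112.36248181  66.76387404] [-3.13782504e+00 -2.61950023e-03  1.60800475e+00] 0.4229405135036027 [-12.12411653  14.76290864   7.99641521]
```

View pics/w7a.png

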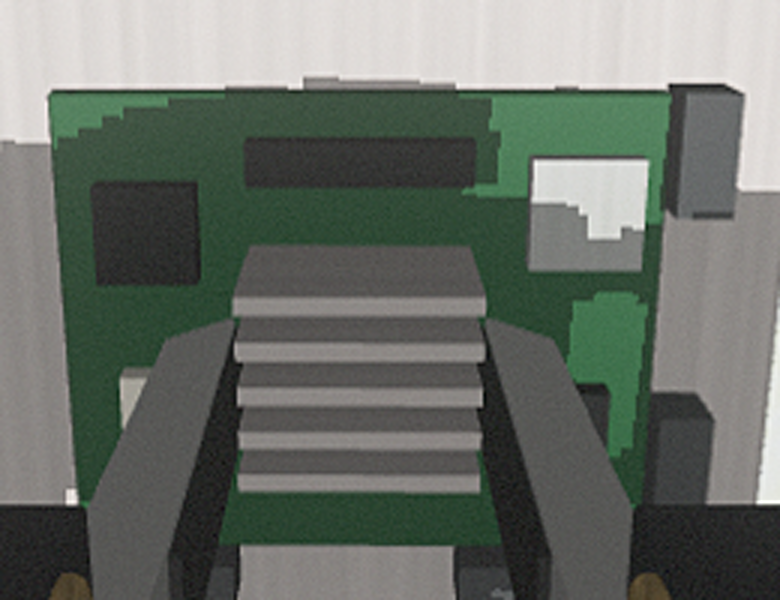

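Request:
arm_command --rows '[[[-0.03,0,0],[0,0,0],0],[[0,0,0],[0,0,0],0]]'

```text
time: 8.05
eef_pos: [519.4, 111.2, 66.8]
tool_rot: [-3.138, -0.003, 1.608]
force: [-11.4, 14.9, 8.9]
opening: 0.423
```

Request:
arm_command --rows '[[[-0.03,0,0],[0,0,0],0],[[0,0,0],[0,0,0],0]]'

```text
time: 8.25
eef_pos: [519.4, 110.0, 66.8]
tool_rot: [-3.138, -0.003, 1.608]
force: [-11.2, 14.3, 8.9]
opening: 0.416
```

Run:
```python
from h import *
im=snap('wrist','w8.png')[:,:,::-1]
cv2.imwrite('pics/w8a.png',cv2.resize(im[140:340,160:420],None,fx=3,fy=3,interpolation=cv2.INTER_CUBIC))
```

```text
(no output)
```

View pics/w8a.png

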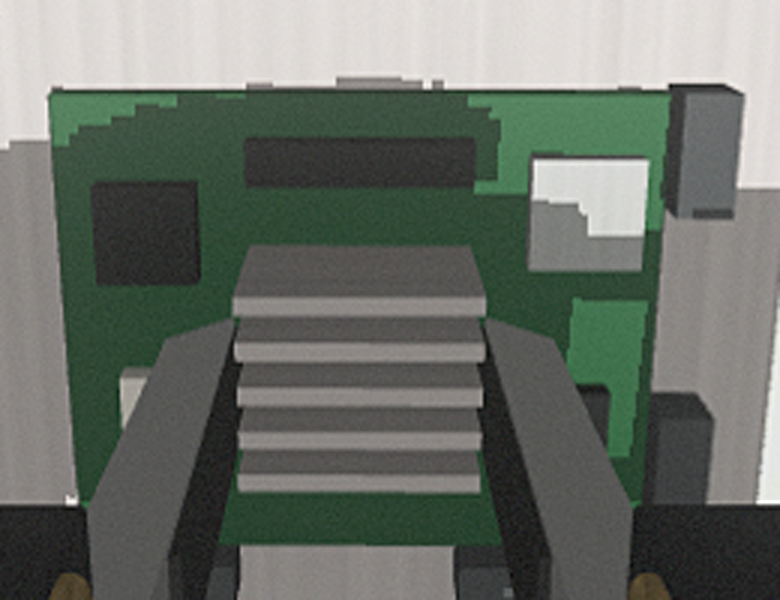

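Request:
arm_command --rows '[[[0,0,0],[0,0,0],0.75],[[0,0,0],[0,0,0],0.75],[[0,0,0],[0,0,0],0.75],[[0,0,-1],[0,0,0],0.75],[[0,0,-1],[0,0,0],1]]'

```text
time: 8.8
eef_pos: [520.7, 107.9, 147.2]
tool_rot: [-3.139, 0.0, 1.608]
force: [0.5, -0.8, 1.5]
opening: 0.799
```

Request:
arm_command --rows '[[[0,0,-1],[0,0,0],1],[[0,0,-1],[0,0,0],1],[[0,0,-1],[0,0,0],1],[[0,0,-0.8],[0,0,0],1],[[0,0,0],[0,0,0],1]]'

```text
time: 9.3
eef_pos: [522.3, 108.2, 303.3]
tool_rot: [3.134, -0.001, 1.608]
force: [-0.3, -1.0, -0.6]
opening: 1.001
```

Run:
```python
from h import *
import pickle
s=get_state();print(s['eef_pos'],s['tool_rot'])
ci=eyes.camera_info('wrist');pickle.dump(ci,open('ci3.pkl','wb'))
im=snap('wrist','w9.png')[:,:,::-1]
cv2.imwrite('pics/w9a.png',cv2.resize(im[60:310,170:410],None,fx=2.4,fy=2.4,interpolation=cv2.INTER_CUBIC))
```

```text
[522.27792402 108.16934513 303.31725194] [ 3.13427744e+00 -5.07552872e-04  1.60758349e+00]
```

View pics/w9a.png

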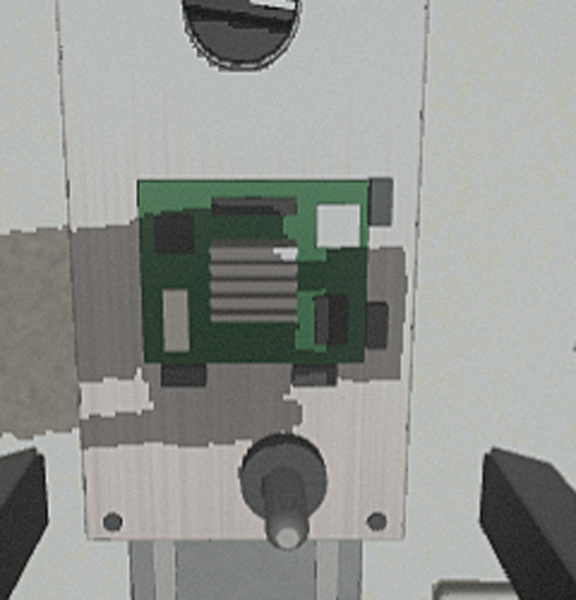

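Run:
```python
from h import *
np.set_printoptions(precision=1,suppress=True)
import pickle
ci=pickle.load(open('ci3.pkl','rb'))
P=lambda u,v:(170+u/2.4,60+v/2.4)
A=lambda u,v,z: atz(ci,P(u,v),z)
for n,u,v,z in [('pBL',89,541,36),('pBR',404,540,36),('tip',288,537,112),('bTL',138,181,41),('bTR',368,180,41),('bBL',145,361,41),('bBR',363,362,41),('sx1',368,180,36),('sx2b',363,348,36),('sy1L',161,364,36),('sy2R',336,364,36)]: print(n,A(u,v,z))
```

```text
pBL [436.6 -36.6  36. ]
pBR [605.  -30.4  36. ]
tip [538.5   7.2 112. ]
bTL [463.5 153.9  41. ]
bTR [572.2 158.3  41. ]
bBL [467.   65.7  41. ]
bBR [575.7  68.9  41. ]
sx1 [572.8 157.9  36. ]
sx2b [575.9  74.9  36. ]
sy1L [474.5  63.   36. ]
sy2R [562.8  66.1  36. ]
```

Run:
```python
from h import *
go(450.5,341,100,np.pi/2)
```

```text
[[[0.84, -0.226, 0.715], [0.007, -0.0, 0.075], 1], [[0.839, -0.23, 0.715], [0.007, -0.0, 0.075], 1], [[0.838, -0.234, 0.715], [0.007, -0.0, 0.075], 1], [[0.837, -0.238, 0.715], [0.007, -0.0, 0.075], 1], [[0.836, -0.242, 0.716], [0.007, -0.0, 0.075], 1]]
[[[0.834, -0.246, 0.716], [0.007, -0.0, 0.075], 1], [[0.833, -0.25, 0.716], [0.007, -0.0, 0.075], 1]]
```

Request:
arm_command --rows '[[[0.84,-0.23,0.5],[0,0,0.08],1],[[0.84,-0.23,0.6],[0,0,0.08],1],[[0.84,-0.23,0.7],[0,0,0.08],1],[[0.84,-0.24,0.8],[0,0,0.08],1],[[0.84,-0.24,0.8],[0,0,0.08],1]]'

```text
time: 9.85
eef_pos: [468.9, 275.7, 160.3]
tool_rot: [-3.14, 0.001, 1.579]
force: [0.9, 0.4, -0.4]
opening: 0.998
```

Request:
arm_command --rows '[[[0.83,-0.25,0.8],[0,0,0.08],1],[[0.83,-0.25,0.81],[0,0,0.06],1],[[0,0,0],[0,0,0],1]]'

```text
time: 10.15
eef_pos: [445.9, 342.4, 92.5]
tool_rot: [-3.134, 0.005, 1.573]
force: [1.0, -0.5, -0.4]
opening: 0.998
```

Run:
```python
from h import *
import pickle
s=get_state();print(s['eef_pos'],s['tool_rot'])
ci=eyes.camera_info('wrist');pickle.dump(ci,open('ci4.pkl','wb'))
im=snap('wrist','w10.png')
print(proj(ci,[[450.5,341,14],[450.5+12,341,14],[450.5-34,341,14]]))
```

```text
[445.89244229 342.42048239  92.49281304] [-3.1341146   0.00464413  1.5732024 ]
[[287.10960743 225.90766331]
 [304.38648595 225.98210633]
 [238.21773252 225.69028828]]
```

View pics/w10.png

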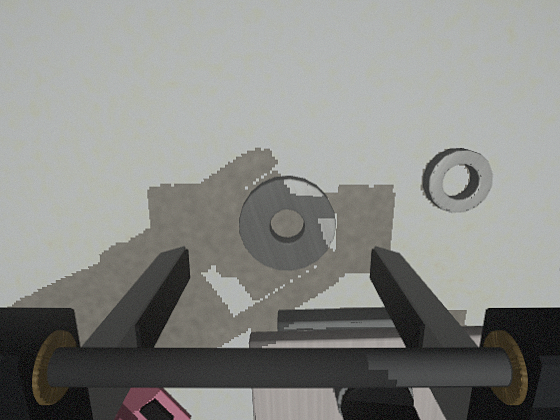

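Request:
arm_command --rows '[[[0,0.05,0.6],[0,0,0],1],[[0,0,0.6],[0,0,0],1],[[0,0,0],[0,0,0],1],[[0,0,0],[0,0,0],1]]'

```text
time: 10.6
eef_pos: [452.1, 340.7, 51.2]
tool_rot: [3.141, 0.0, 1.569]
force: [-0.5, -1.2, 0.9]
opening: 1.001
```

Request:
arm_command --rows '[[[0.02,-0.03,0.5],[0,0,0],1],[[0,0,0.43],[0,0,0],1],[[0,0,0],[0,0,0],1],[[0,0,0],[0,0,0],1]]'

```text
time: 11.0
eef_pos: [451.1, 342.2, 14.8]
tool_rot: [3.14, -0.001, 1.57]
force: [-0.8, -0.6, 0.3]
opening: 1.0
```

Request:
arm_command --rows '[[[-0.01,0,0.03],[0,0,0],0.4],[[0,0,0],[0,0,0],0],[[0,0,0],[0,0,0],0],[[0,0,0],[0,0,0],0],[[0,0,0],[0,0,0],0]]'

```text
time: 11.5
eef_pos: [450.6, 341.8, 12.5]
tool_rot: [3.141, -0.0, 1.57]
force: [-1.1, -1.2, 5.7]
opening: 0.721
```

Request:
arm_command --rows '[[[0,0,-0.8],[0,0,0],0],[[0,0,-1],[0,0,0],0],[[0,0,-1],[0,0,0],0],[[-0.6,0.2,-0.8],[0,0,0],0],[[-0.9,0.24,0],[0,0,0],0]]'

```text
time: 12.0
eef_pos: [469.2, 282.7, 160.4]
tool_rot: [3.135, -0.003, 1.573]
force: [0.8, 0.5, -2.7]
opening: 0.725
```

Request:
arm_command --rows '[[[-0.9,0.24,0],[0,0,0],0],[[-0.9,0.24,0],[0,0,0],0],[[-0.9,0.24,0],[0,0,0],0],[[-0.9,0.24,0],[0,0,0],0],[[-0.9,0.24,0],[0,0,0],0]]'

```text
time: 12.5
eef_pos: [515.9, 100.1, 155.9]
tool_rot: [-3.141, 0.0, 1.57]
force: [-0.5, 0.5, -1.3]
opening: 0.728
```

Request:
arm_command --rows '[[[-0.9,0.24,0],[0,0,0],0],[[-0.8,0.24,0],[0,0,0],0],[[-0.5,0.1,0],[0,0,0],0],[[0,0,0],[0,0,0],0],[[0,0,0],[0,0,0],0]]'

```text
time: 13.0
eef_pos: [538.8, 13.8, 155.8]
tool_rot: [-3.141, -0.0, 1.57]
force: [-0.3, 0.1, -1.7]
opening: 0.726
```

Run:
```python
from h import *
import pickle
s=get_state();print(s['eef_pos'],s['tool_rot'],s['opening'])
ci=eyes.camera_info('wrist');pickle.dump(ci,open('ci5.pkl','wb'))
im=snap('wrist','w11.png')
print(proj(ci,[[538.5,6.2,112],[538.5,6.2,52],s['eef_pos']]))
```

```text
[538.80978834  13.75647842 155.7895859 ] [-3.14100565e+00 -1.99389940e-04  1.56955889e+00] 0.7258531804798691
[[279.22828523 253.46954473]
 [279.30150353 223.88769025]
 [279.75095541 272.70167648]]
```

View pics/w11.png

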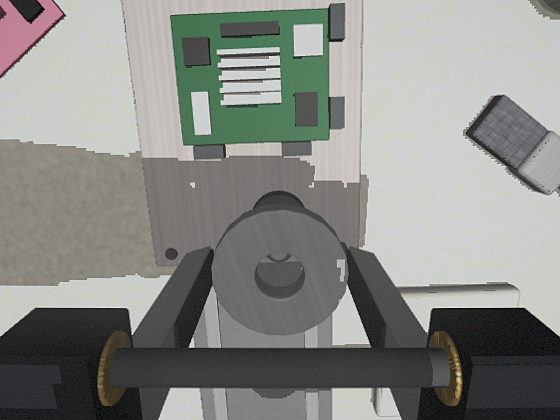

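Run:
```python
import cv2
im=cv2.imread('pics/w11.png')
cv2.imwrite('pics/w11a.png',cv2.resize(im[180:345,200:360],None,fx=3.6,fy=3.6,interpolation=cv2.INTER_CUBIC))
```

```text
(no output)
```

View pics/w11a.png

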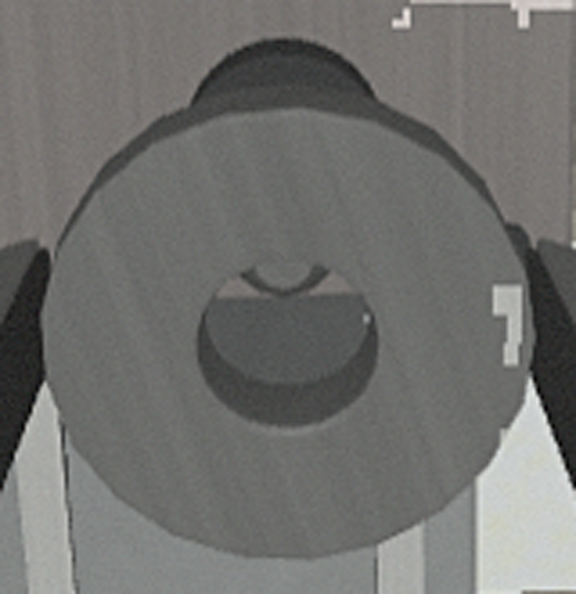

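Run:
```python
from h import *
import pickle
ci=pickle.load(open('ci5.pkl','rb'))
print(atz(ci,(280,275),157.3),atz(ci,(279,260.8),112),atz(ci,(280,272.4),157.3))
```

```text
[538.93016132  13.235444   157.3       ] [538.35233914   1.37689825 112.        ] [538.93155298  14.61771665 157.3       ]
```

Request:
arm_command --rows '[[[-0.175,-0.01,0],[0,0,0],0],[[0,0,0.6],[0,0,0],0],[[0,0,0.4],[0,0,0],0],[[0,0,0],[0,0,0],0]]'

```text
time: 13.45
eef_pos: [537.5, 7.0, 114.2]
tool_rot: [-3.138, -0.0, 1.571]
force: [0.1, -0.6, -1.7]
opening: 0.726
```

Request:
arm_command --rows '[[[0,0,0.4],[0,0,0],0],[[0,0,0.4],[0,0,0],0],[[0,0,0],[0,0,0],0]]'

```text
time: 13.75
eef_pos: [538.0, 6.9, 83.3]
tool_rot: [-3.139, -0.0, 1.571]
force: [0.9, -0.0, -1.1]
opening: 0.726
```

Request:
arm_command --rows '[[[0,0,0.35],[0,0,0],0],[[0,0,0.07],[0,0,0],0],[[0,0,0],[0,0,0],0],[[0,0,0],[0,0,0],0]]'

```text
time: 14.15
eef_pos: [538.9, 6.6, 67.7]
tool_rot: [3.141, 0.0, 1.57]
force: [1.1, -0.5, -2.2]
opening: 0.724
```

Request:
arm_command --rows '[[[0,-0.01,0.05],[0,0,0],0],[[0,0,0],[0,0,0],0],[[0,0,0],[0,0,0],0]]'

```text
time: 14.45
eef_pos: [538.3, 6.6, 65.4]
tool_rot: [3.141, 0.0, 1.57]
force: [-0.2, 0.5, -0.9]
opening: 0.724
```

Release and lift straight up, then look.

Request:
arm_command --rows '[[[0,0,0],[0,0,0],1],[[0,0,0],[0,0,0],1],[[0,0,0],[0,0,0],1],[[0,0,-0.7],[0,0,0],1],[[0,0,-1],[0,0,0],1]]'

```text
time: 14.95
eef_pos: [537.2, 6.6, 132.5]
tool_rot: [-3.138, -0.0, 1.57]
force: [0.3, -0.2, -0.1]
opening: 1.001
```

Request:
arm_command --rows '[[[0,0,-1],[0,0,0],1],[[0.8,-0.1,-0.9],[0,0,0],1],[[0.9,-0.1,-0.6],[0,0,0],1],[[0,0,0],[0,0,0],1],[[0,0,0],[0,0,0],1]]'

```text
time: 15.45
eef_pos: [530.2, 75.0, 233.4]
tool_rot: [3.141, 0.0, 1.572]
force: [0.0, -0.4, -0.4]
opening: 1.0
```

Run:
```python
from h import *
import pickle
s=get_state();print(s['eef_pos'],s['tool_rot'],s['opening'])
ci=eyes.camera_info('wrist');pickle.dump(ci,open('ci6.pkl','wb'))
im=snap('wrist','w12.png')
snap('scene','s12.png');snap('side','d12.png')
```

```text
[530.20953113  74.96767196 233.35849441] [3.14095604e+00 1.03130081e-04 1.57165614e+00] 1.000062770427491
```

View pics/w12.png

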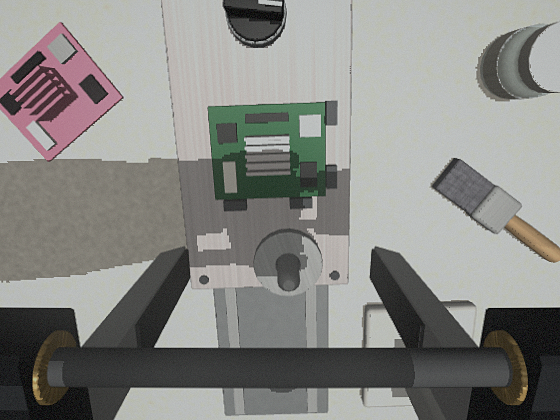

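View pics/d12.png

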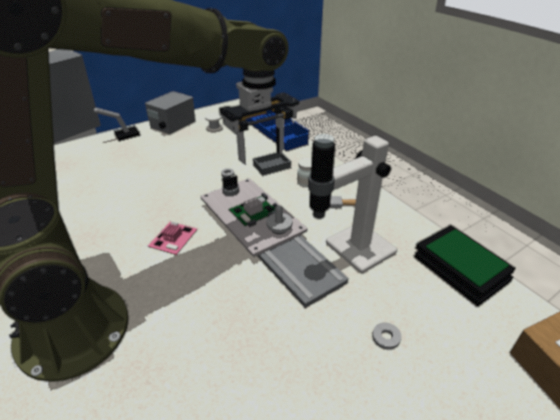

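View pics/s12.png

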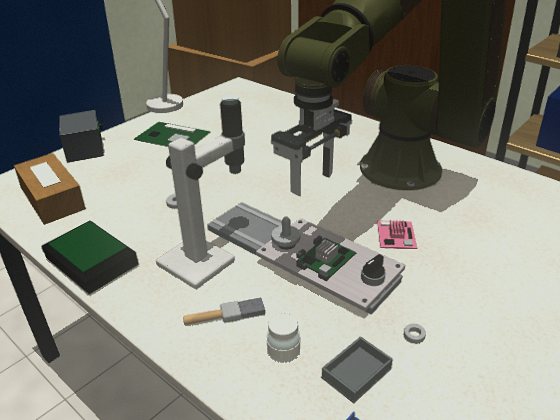

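Request:
arm_command --rows '[[[-0.7,-0.9,-0.2],[0,0,0],1],[[-0.9,-0.9,0],[0,0,0],1],[[-0.9,-0.9,0],[0,0,0],1],[[-1,-0.6,0],[0,0,0],1],[[-1,0,0],[0,0,0],1]]'

```text
time: 16.1
eef_pos: [397.0, -105.6, 241.1]
tool_rot: [-3.141, 0.0, 1.569]
force: [0.4, -0.6, 0.3]
opening: 0.997
```

Request:
arm_command --rows '[[[-1,0,0],[0,0,0],1],[[-1,0,0],[0,0,0],1],[[-1,0,0],[0,0,0],1],[[-1,0.2,0],[0,0,0],1],[[-1,0.4,0],[0,0,0],1]]'

```text
time: 16.6
eef_pos: [422.3, -306.5, 240.6]
tool_rot: [-3.141, -0.001, 1.568]
force: [0.1, 0.8, 0.7]
opening: 0.998
```

Request:
arm_command --rows '[[[-0.7,0.8,0],[0,0,0],1],[[-0.4,0.9,0],[0,0,0],1],[[0,0.9,0],[0,0,0],1],[[0,0,0],[0,0,0],1],[[0,0,0],[0,0,0],1]]'

```text
time: 17.1
eef_pos: [526.8, -348.5, 239.6]
tool_rot: [-3.14, -0.001, 1.57]
force: [-0.7, -0.3, -0.3]
opening: 1.0
```

Run:
```python
from h import *
import pickle
s=get_state();print(s['eef_pos'],s['tool_rot'],s['opening'])
ci=eyes.camera_info('wrist');pickle.dump(ci,open('ci7.pkl','wb'))
im=snap('wrist','w13.png')
```

```text
[ 526.81398889 -348.51850076  239.64627912] [-3.13951141e+00 -1.32661148e-03  1.56992026e+00] 1.000487085100136
```

View pics/w13.png

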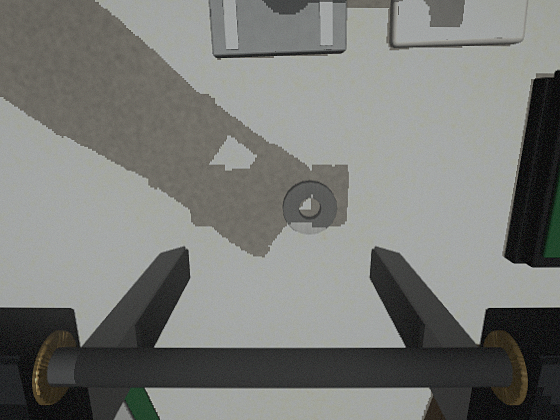

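Run:
```python
from h import *
import pickle
im=cv2.imread('pics/w13.png')
cv2.imwrite('pics/w13a.png',cv2.resize(im[165:250,265:355],None,fx=6,fy=6,interpolation=cv2.INTER_CUBIC)) 
ci=pickle.load(open('ci7.pkl','rb'))
for u,v in [(283,206),(337,206),(310,181),(310,234),(309.5,205)]: print(atz(ci,(u,v),14))
```

```text
[ 530.13452154 -373.70730034   14.        ]
[ 589.1073395  -373.73635142   14.        ]
[ 559.04285599 -346.01291898   14.        ]
[ 560.28799753 -405.99292885   14.        ]
[ 559.04584705 -372.59430064   14.        ]
```

View pics/w13a.png

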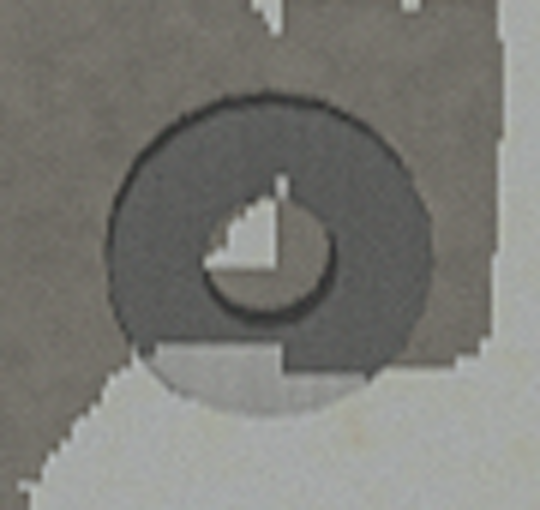

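Request:
arm_command --rows '[[[-0.23,0.28,1],[0,0,0],1],[[-0.23,0.27,1],[0,0,0],1],[[-0.23,0.27,1],[0,0,0],1],[[0,0,1],[0,0,0],1],[[0,0,0],[0,0,0],1]]'

```text
time: 17.65
eef_pos: [557.0, -374.6, 75.9]
tool_rot: [-3.134, -0.005, 1.569]
force: [-0.2, -0.0, 0.3]
opening: 0.998
```

Run:
```python
from h import *
import pickle
s=get_state();print(s['eef_pos'],s['tool_rot'],s['opening'])
ci=eyes.camera_info('wrist');pickle.dump(ci,open('ci8.pkl','wb'))
im=snap('wrist','w14.png')
print(proj(ci,[[559.6,-376,14]]),proj(ci,[[559.6,-376-30,14]]))
```

```text
[ 557.03570892 -374.61542213   75.87445842] [-3.13418224 -0.00542677  1.56922707] 0.9978016375734421
[[284.29770912 234.67044009]] [[284.21792306 276.87739451]]
```

View pics/w14.png

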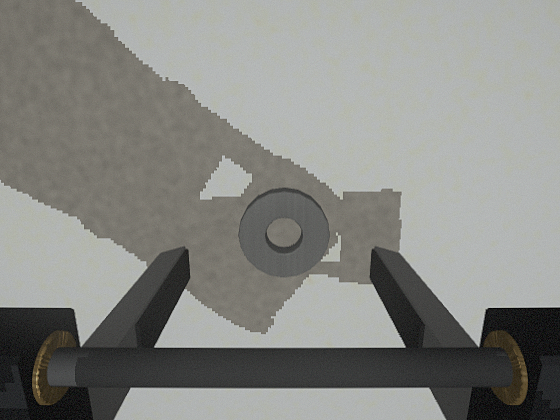

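Request:
arm_command --rows '[[[0,0,0.6],[0,0,0],1],[[0,0,0.4],[0,0,0],1],[[0,0,0],[0,0,0],1],[[0,0,0],[0,0,0],1]]'

```text
time: 18.1
eef_pos: [560.4, -376.1, 42.9]
tool_rot: [3.14, 0.001, 1.57]
force: [-0.1, -0.3, -0.1]
opening: 0.999
```

Request:
arm_command --rows '[[[0,-0.02,0.5],[0,0,0],0.8],[[0,0,0.25],[0,0,0],0.8],[[0,0,0],[0,0,0],0.8],[[0,0,0],[0,0,0],0.8]]'

```text
time: 18.5
eef_pos: [559.6, -375.9, 12.1]
tool_rot: [3.141, 0.0, 1.57]
force: [-0.0, 0.2, -0.3]
opening: 0.804
```

Request:
arm_command --rows '[[[0,0,0],[0,0,0],0],[[0,0,0],[0,0,0],0],[[0,0,0],[0,0,0],0],[[0,0,0],[0,0,0],0],[[0,0,-0.5],[0,0,0],0]]'

```text
time: 19.0
eef_pos: [558.1, -374.8, 28.8]
tool_rot: [-3.138, -0.003, 1.57]
force: [0.0, -0.3, -0.9]
opening: 0.619
```

Request:
arm_command --rows '[[[0,0,-1],[0,0,0],0],[[0,-0.2,-1],[0,0,0],0],[[0,-0.8,-1],[0,0,0],0],[[0.2,-0.9,-0.4],[0,0,0],0],[[0.4,-0.9,0],[0,0,0],0]]'

```text
time: 19.5
eef_pos: [447.4, -352.3, 168.8]
tool_rot: [3.138, 0.003, 1.57]
force: [0.5, -0.8, -0.3]
opening: 0.616
```

Run:
```python
from h import *
s=get_state();print(s['eef_pos'],s['tool_rot'],s['opening'])
im=snap('wrist','w15.png')
```

```text
[ 447.387803   -352.34614231  168.78795458] [3.13836948e+00 3.08603419e-03 1.56971483e+00] 0.6164531479892555
```

View pics/w15.png

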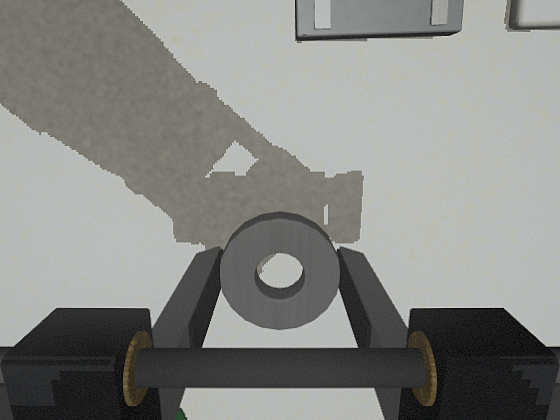

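Run:
```python
from h import *
s=get_state()
im=cv2.imread('pics/w15.png')
cv2.imwrite('pics/w15a.png',cv2.resize(im[200:345,200:360],None,fx=4,fy=4,interpolation=cv2.INTER_CUBIC)) 
ci=eyes.camera_info('wrist')
p=s['eef_pos']
print(p,[atz(ci,uv,p[2]+1.9) for uv in [(221,270),(340,270),(280,329),(280,212),(280,270.5)]])
```

```text
[ 442.30575808 -348.99349217  166.15759217] [array([ 413.77581214, -346.70306387,  168.05759217]), array([ 471.55673482, -346.73314874,  168.05759217]), array([ 442.39829315, -379.34963912,  168.05759217]), array([ 442.4659398 , -317.47903772,  168.05759217]), array([ 442.43356885, -346.96618529,  168.05759217])]
```

View pics/w15a.png

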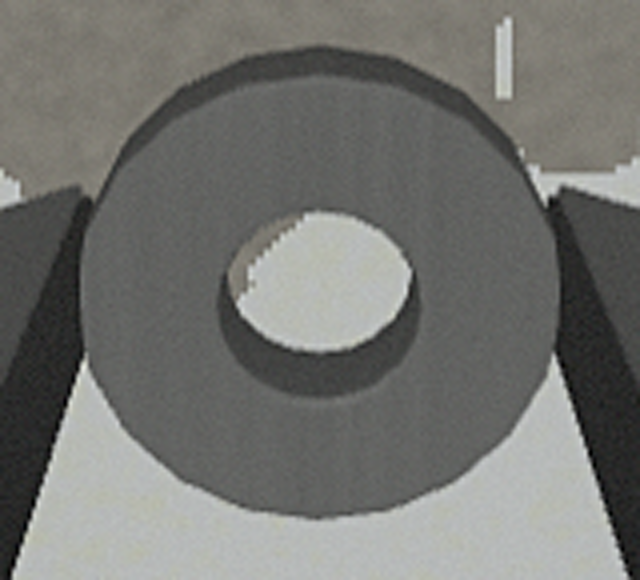

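Request:
arm_command --rows '[[[0.9,-0.6,0],[0,0,0],0],[[1,-0.5,0],[0,0,0],0],[[1,0,0],[0,0,0],0],[[1,0,0],[0,0,0],0],[[1,0,0],[0,0,0],0]]'

```text
time: 20.05
eef_pos: [403.8, -154.2, 166.4]
tool_rot: [3.141, 0.0, 1.57]
force: [0.9, -0.0, -0.6]
opening: 0.618
```

Request:
arm_command --rows '[[[1,0,0],[0,0,0],0],[[1,0,0],[0,0,0],0],[[1,0.3,0],[0,0,0],0],[[0.6,0.8,0],[0,0,0],0],[[0.2,0.9,0],[0,0,0],0]]'

```text
time: 20.55
eef_pos: [485.0, -1.2, 166.7]
tool_rot: [3.141, -0.0, 1.573]
force: [0.5, -0.4, 0.2]
opening: 0.616
```

Request:
arm_command --rows '[[[0.1,0.9,0],[0,0,0],0],[[0.1,0.6,0],[0,0,0],0],[[0,0,0],[0,0,0],0],[[0,0,0],[0,0,0],0]]'

```text
time: 20.95
eef_pos: [543.9, 4.3, 165.7]
tool_rot: [-3.14, -0.0, 1.571]
force: [-0.4, 0.9, -1.9]
opening: 0.619
```

Request:
arm_command --rows '[[[0.06,-0.14,0.2],[0,0,0],0],[[0,0,0],[0,0,0],0],[[0,0,0],[0,0,0],0]]'

```text
time: 21.25
eef_pos: [538.1, 6.7, 158.4]
tool_rot: [-3.142, 0.0, 1.57]
force: [-0.9, -0.3, -0.6]
opening: 0.616
```

Run:
```python
from h import *
s=get_state();p=s['eef_pos'];print(p,s['tool_rot'],s['opening'])
ci=eyes.camera_info('wrist')
im=snap('wrist','w16.png')[:,:,::-1]
cv2.imwrite('pics/w16a.png',cv2.resize(im[180:345,200:360],None,fx=3.6,fy=3.6,interpolation=cv2.INTER_CUBIC)) 
print((proj(ci,[[538.4,6.3,112],[538.4,6.3,66],[p[0],p[1],p[2]+1.9],[p[0],p[1]-34+34,p[2]-12.1]])-[200,180])*3.6)
```

```text
[538.0986932    6.65472053 158.37671303] [-3.14150336e+00  5.71252113e-06  1.57012434e+00] 0.6163776991223234
[[288.64452011 219.19992133]
 [288.18692509 140.98906534]
 [287.13569868 339.77643346]
 [287.04552025 298.24839983]]
```

View pics/w16a.png

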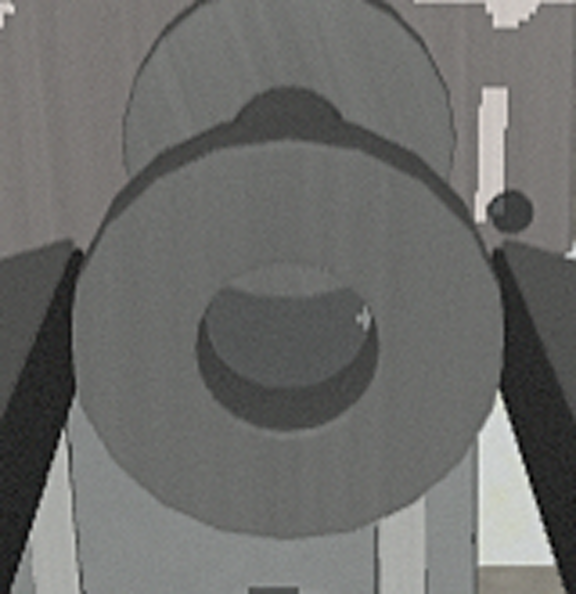

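Request:
arm_command --rows '[[[0,0.01,0.5],[0,0,0],0],[[0,0,0.5],[0,0,0],0],[[0,0,0.3],[0,0,0],0],[[0,0,0.3],[0,0,0],0],[[0,0,0],[0,0,0],0]]'

```text
time: 21.8
eef_pos: [538.6, 6.7, 93.1]
tool_rot: [-3.14, -0.0, 1.57]
force: [-0.6, -0.1, -0.7]
opening: 0.613
```

Request:
arm_command --rows '[[[0,0,0.3],[0,0,0],0],[[0,0,0],[0,0,0],0],[[0,0,0],[0,0,0],0]]'

```text
time: 22.1
eef_pos: [539.3, 6.6, 82.4]
tool_rot: [3.141, 0.0, 1.57]
force: [0.4, -0.4, -1.4]
opening: 0.62
```

Request:
arm_command --rows '[[[0,-0.02,0.07],[0,0,0],0],[[0,0,0],[0,0,0],0],[[0,0,0],[0,0,0],1],[[0,0,0],[0,0,0],1],[[0,0,0],[0,0,0],1]]'

```text
time: 22.6
eef_pos: [538.4, 6.7, 79.7]
tool_rot: [3.141, 0.0, 1.57]
force: [0.7, -0.5, 0.3]
opening: 0.837
```

Request:
arm_command --rows '[[[0,0,-0.7],[0,0,0],1],[[0,0,-1],[0,0,0],1],[[0,0,-1],[0,0,0],1],[[0.8,-0.1,-0.6],[0,0,0],1],[[0.9,-0.1,-0.3],[0,0,0],1]]'

```text
time: 23.1
eef_pos: [530.8, 74.9, 226.3]
tool_rot: [3.138, -0.0, 1.568]
force: [-0.4, 0.9, 0.4]
opening: 1.001
```

Run:
```python
from h import *
s=get_state();p=s['eef_pos'];print(p,s['tool_rot'],s['opening'])
im=snap('wrist','w17.png')[:,:,::-1]
im=snap('scene','s17.png')
```

```text
[530.8319249   74.88985262 226.26472583] [ 3.13790089e+00 -1.91140852e-04  1.56825758e+00] 1.0009544194360036
```

View pics/w17.png

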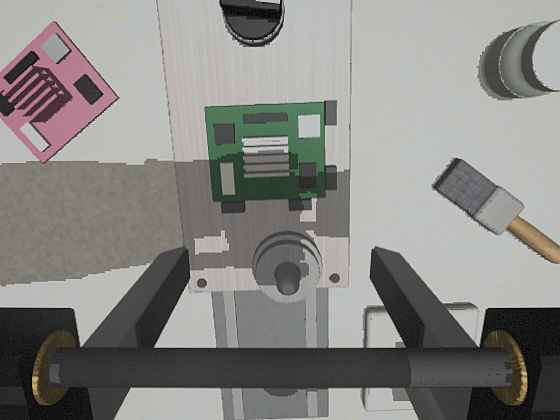

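View pics/s17.png

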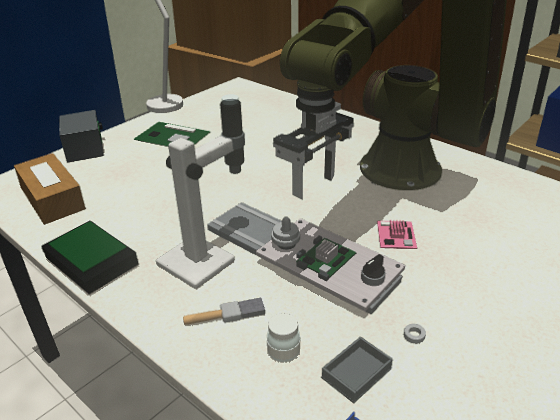

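Request:
arm_command --rows '[[[0.9,0.1,0],[0,0,0],1],[[0.95,0.1,0],[0,0,0],1],[[0.95,0.1,0],[0,0,0],1],[[0.95,0.1,0],[0,0,0],1],[[0.95,0.1,0.2],[0,0,0],1]]'

```text
time: 23.7
eef_pos: [550.9, 263.9, 216.0]
tool_rot: [3.14, -0.0, 1.57]
force: [0.7, -1.9, 0.8]
opening: 1.0
```

Request:
arm_command --rows '[[[0.95,0.1,0.8],[0,0,0],1],[[0.9,0.1,0.8],[0,0,0],1],[[0.7,0.1,0.8],[0,0,0],0.8],[[0,0,0.4],[0,0,0],0.8],[[0,0,0],[0,0,0],0.8]]'

```text
time: 24.2
eef_pos: [561.5, 363.8, 100.3]
tool_rot: [-3.137, 0.003, 1.571]
force: [-0.5, -0.9, 0.2]
opening: 0.808
```

Run:
```python
from h import *
s=get_state();print(s['eef_pos'],s['tool_rot'])
ci=eyes.camera_info('wrist')
im=snap('wrist','w18.png')
print(proj(ci,[[566.6,372.8,14],[566.6,372.8-22,14]]))
```

```text
[561.48166165 363.77457602 100.26649445] [-3.13724356e+00  2.78459210e-03  1.57085687e+00]
[[287.38852871 208.6707984 ]
 [287.21783731 238.00283133]]
```

View pics/w18.png

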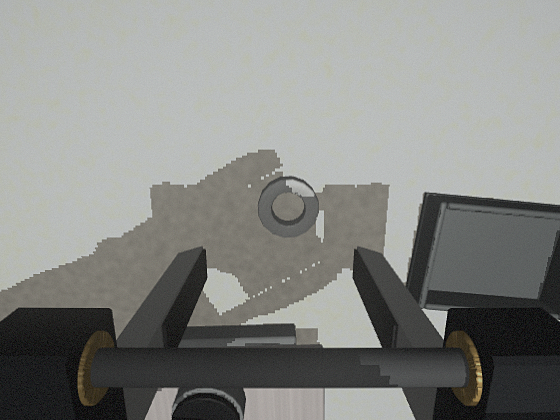

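Request:
arm_command --rows '[[[0.23,0.05,0.7],[0,0,0],0.8],[[0,0,0.5],[0,0,0],0.8],[[0,0,0],[0,0,0],0.8],[[0,0,0],[0,0,0],0.8]]'

```text
time: 24.65
eef_pos: [565.4, 373.3, 57.6]
tool_rot: [3.14, -0.001, 1.569]
force: [-0.7, 0.2, 0.0]
opening: 0.8
```

Request:
arm_command --rows '[[[0,0.04,0.6],[0,0,0],0.8],[[0,0,0.53],[0,0,0],0.8],[[0,0,0],[0,0,0],0.8],[[0,0,0],[0,0,0],0.8]]'

```text
time: 25.05
eef_pos: [567.1, 373.9, 12.6]
tool_rot: [3.139, -0.001, 1.57]
force: [-0.3, 0.2, 0.7]
opening: 0.799
```

Request:
arm_command --rows '[[[-0.02,0,0],[0,0,0],0],[[0,0,0],[0,0,0],0],[[0,0,0],[0,0,0],0],[[0,0,0],[0,0,0],0],[[0,0,0],[0,0,0],0]]'

```text
time: 25.55
eef_pos: [566.4, 373.4, 11.3]
tool_rot: [3.141, -0.001, 1.57]
force: [-2.0, 0.2, 6.4]
opening: 0.455
```

Request:
arm_command --rows '[[[0,0,-0.8],[0,0,0],0],[[0,0,-1],[0,0,0],0],[[0,0,-1],[0,0,0],0],[[-0.6,0,-0.8],[0,0,0],0],[[-0.9,-0.1,-0.2],[0,0,0],0]]'

```text
time: 26.05
eef_pos: [562.9, 314.0, 166.4]
tool_rot: [3.136, -0.003, 1.572]
force: [-0.1, -0.6, -1.4]
opening: 0.456
```

Request:
arm_command --rows '[[[-0.95,-0.1,0],[0,0,0],0],[[-0.95,-0.1,0],[0,0,0],0],[[-0.95,-0.1,0],[0,0,0],0],[[-0.95,-0.1,0],[0,0,0],0],[[-0.95,-0.1,0],[0,0,0],0]]'

```text
time: 26.55
eef_pos: [541.5, 121.6, 162.5]
tool_rot: [3.141, 0.0, 1.57]
force: [-0.1, -0.7, -0.3]
opening: 0.459
```

Request:
arm_command --rows '[[[-0.95,-0.1,0],[0,0,0],0],[[-0.95,-0.1,0],[0,0,0],0],[[-0.8,0,0],[0,0,0],0],[[0,0,0],[0,0,0],0],[[0,0,0],[0,0,0],0]]'

```text
time: 27.05
eef_pos: [533.9, 14.8, 162.5]
tool_rot: [3.141, -0.0, 1.569]
force: [-0.4, -0.5, -0.6]
opening: 0.455
```

Run:
```python
from h import *
s=get_state();p=s['eef_pos'];print(p,s['tool_rot'],s['opening'])
ci=eyes.camera_info('wrist')
im=snap('wrist','w19.png')[:,:,::-1]
cv2.imwrite('pics/w19a.png',cv2.resize(im[180:345,200:360],None,fx=3.6,fy=3.6,interpolation=cv2.INTER_CUBIC)) 
print((proj(ci,[[538.4,6.3,112],[538.4,6.3,80],[p[0],p[1],p[2]+1.9]])-[200,180])*3.6)
```

```text
[533.86393095  14.82894966 162.45864616] [ 3.14141272e+00 -1.26107753e-04  1.56893694e+00] 0.4547087582648434
[[312.67771308 255.28715353]
 [309.50893155 195.21261441]
 [286.91886134 339.82246055]]
```

View pics/w19a.png

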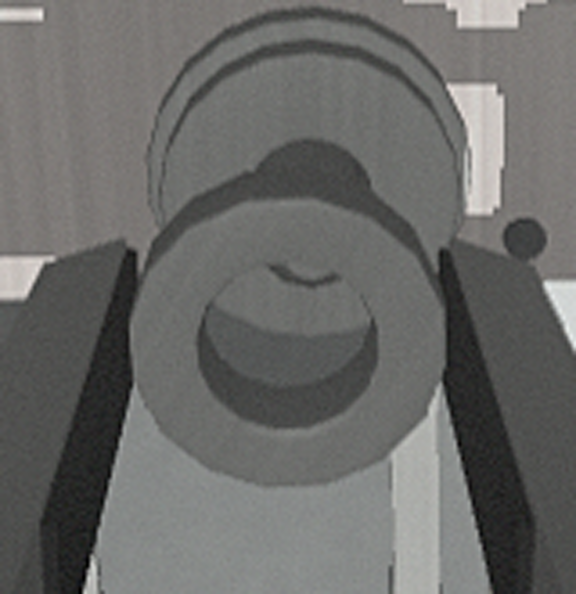

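Request:
arm_command --rows '[[[-0.19,0.1,0.2],[0,0,0],0],[[0,0,0.5],[0,0,0],0],[[0,0,0.3],[0,0,0],0],[[0,0,0],[0,0,0],0],[[0,0,0],[0,0,0],0]]'

```text
time: 27.6
eef_pos: [538.0, 7.8, 122.4]
tool_rot: [-3.141, -0.0, 1.571]
force: [0.3, 0.0, 0.1]
opening: 0.455
```

Request:
arm_command --rows '[[[-0.02,0,0.3],[0,0,0],0],[[0,0,0.3],[0,0,0],0],[[0,0,0.14],[0,0,0],0],[[0,0,0],[0,0,0],0],[[0,0,0],[0,0,0],0]]'

```text
time: 28.1
eef_pos: [537.8, 6.7, 92.4]
tool_rot: [-3.141, 0.0, 1.57]
force: [0.0, -0.5, -0.3]
opening: 0.456
```

Request:
arm_command --rows '[[[0,0,0],[0,0,0],0.8],[[0,0,0],[0,0,0],0.8],[[0,0,0],[0,0,0],0.8],[[0,0,-0.6],[0,0,0],0.8],[[0,0,-1],[0,0,0],0.8]]'

```text
time: 28.6
eef_pos: [536.7, 6.7, 155.5]
tool_rot: [-3.137, -0.0, 1.57]
force: [0.6, -0.0, 0.7]
opening: 0.795
```

Request:
arm_command --rows '[[[0,0,-1],[0,0,0],1],[[0.8,-0.1,-0.8],[0,0,0],1],[[0.9,-0.1,-0.8],[0,0,0],1],[[0,0,0],[0,0,0],1],[[0,0,0],[0,0,0],1]]'

```text
time: 29.1
eef_pos: [529.9, 75.0, 260.8]
tool_rot: [3.141, 0.0, 1.572]
force: [-0.3, -0.4, -0.6]
opening: 0.999
```

Run:
```python
from h import *
np.set_printoptions(precision=1,suppress=True)
s=get_state();p=s['eef_pos'];print(p,s['tool_rot'],s['opening'])
import pickle
ci=eyes.camera_info('wrist');pickle.dump(ci,open('ci20.pkl','wb'))
im=snap('wrist','w20.png')[:,:,::-1]
cv2.imwrite('pics/w20a.png',cv2.resize(im[60:310,170:410],None,fx=2.4,fy=2.4,interpolation=cv2.INTER_CUBIC)) 
im=snap('side','d20.png');snap('scene','s20.png')
for c in ('scene','side'):
  for r in ('ring3_mid','ring1_mid'): print(c,r,[(d['position'],round(d['score'],2)) for d in eyes.tip_of(c,r)])
cv2.imwrite('pics/d20a.png',cv2.resize(im[150:280,190:360,::-1],None,fx=4,fy=4,interpolation=cv2.INTER_CUBIC))
```

```text
[529.9  75.  260.8] [3.1 0.  1.6] 0.998582852134967
scene ring3_mid []
scene ring1_mid [([541.1, 7.8, 57.3], 0.49)]
side ring3_mid []
side ring1_mid [([538.8, 6.5, 62.5], 0.69), ([519.0, 110.3, 52.8], 0.41)]
```

View pics/w20a.png

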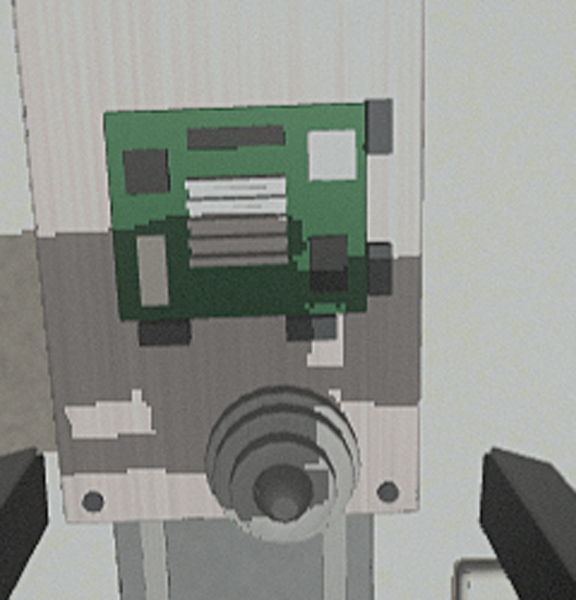

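View pics/s20.png

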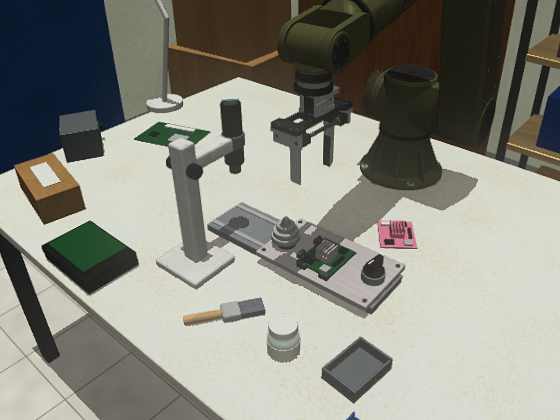

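View pics/d20a.png

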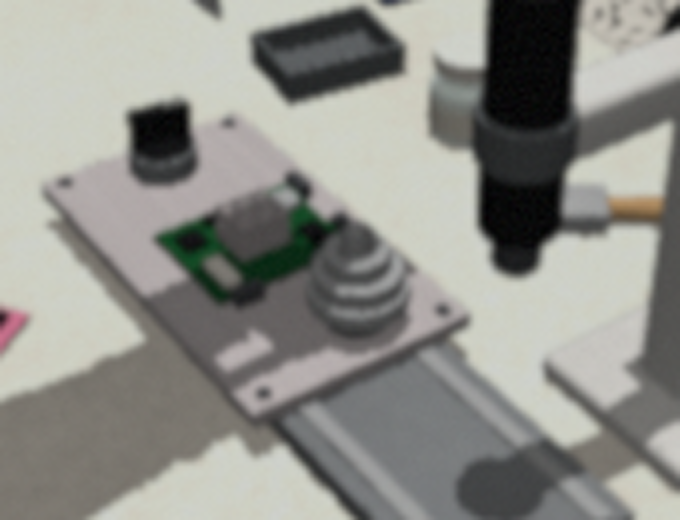

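Run:
```python
from h import *
go(512,232,190,3.04)
```

```text
[[[0.179, -0.02, 0.08], [-0.001, -0.0, -0.957], 1], [[0.18, -0.008, 0.08], [-0.001, -0.0, -0.957], 1], [[0.181, 0.004, 0.08], [-0.001, -0.0, -0.957], 1], [[0.18, 0.016, 0.08], [-0.001, -0.0, -0.957], 1], [[0.178, 0.028, 0.08], [-0.001, -0.0, -0.957], 1]]
[[[0.176, 0.039, 0.08], [-0.001, -0.0, -0.957], 1], [[0.173, 0.051, 0.08], [-0.001, -0.0, -0.957], 1], [[0.169, 0.063, 0.08], [-0.001, -0.0, -0.957], 1], [[0.165, 0.074, 0.08], [-0.001, -0.0, -0.957], 1], [[0.159, 0.085, 0.08], [-0.001, -0.0, -0.957], 1]]
[[[0.153, 0.095, 0.08], [-0.001, -0.0, -0.957], 1], [[0.147, 0.105, 0.08], [-0.001, -0.0, -0.957], 1], [[0.139, 0.115, 0.08], [-0.001, -0.0, -0.957], 1], [[0.131, 0.124, 0.08], [-0.001, -0.0, -0.957], 1], [[0.123, 0.132, 0.08], [-0.001, -0.0, -0.957], 1]]
[[[0.114, 0.14, 0.08], [-0.001, -0.0, -0.957], 1], [[0.104, 0.147, 0.08], [-0.001, -0.0, -0.957], 1], [[0.094, 0.154, 0.08], [-0.001, -0.0, -0.957], 1], [[0.084, 0.16, 0.08], [-0.001, -0.0, -0.957], 1], [[0.073, 0.165, 0.08], [-0.001, -0.0, -0.957], 1]]
[[[0.062, 0.17, 0.08], [-0.001, -0.0, -0.957], 1], [[0.05, 0.173, 0.08], [-0.001, -0.0, -0.957], 1]]
```

Request:
arm_command --rows '[[[0.18,-0.02,0.08],[0,0,-0.96],1],[[0.18,-0.01,0.08],[0,0,-0.96],1],[[0.18,0,0.08],[0,0,-0.96],1],[[0.18,0.02,0.08],[0,0,-0.96],1],[[0.18,0.03,0.08],[0,0,-0.96],1]]'

```text
time: 29.95
eef_pos: [525.9, 110.7, 244.3]
tool_rot: [-3.141, -0.0, 1.908]
force: [1.2, -1.0, -0.4]
opening: 0.999
```

Request:
arm_command --rows '[[[0.18,0.04,0.08],[0,0,-0.96],1],[[0.17,0.05,0.08],[0,0,-0.96],1],[[0.17,0.06,0.08],[0,0,-0.96],1],[[0.165,0.07,0.08],[0,0,-0.96],1],[[0.16,0.085,0.08],[0,0,-0.96],1]]'

```text
time: 30.45
eef_pos: [521.5, 146.5, 228.2]
tool_rot: [-3.141, -0.0, 2.243]
force: [0.0, -0.6, 0.1]
opening: 1.004
```

Request:
arm_command --rows '[[[0.15,0.1,0.08],[0,0,-0.96],1],[[0.15,0.1,0.08],[0,0,-0.96],1],[[0.14,0.12,0.08],[0,0,-0.96],1],[[0.13,0.12,0.08],[0,0,-0.96],1],[[0.12,0.13,0.08],[0,0,-0.96],1]]'

```text
time: 30.95
eef_pos: [517.5, 182.2, 212.2]
tool_rot: [-3.141, -0.0, 2.578]
force: [0.0, -0.8, -0.9]
opening: 0.998
```

Request:
arm_command --rows '[[[0.11,0.14,0.08],[0,0,-0.96],1],[[0.1,0.15,0.08],[0,0,-0.96],1],[[0.09,0.15,0.08],[0,0,-0.96],1],[[0.08,0.16,0.08],[0,0,-0.96],1],[[0.07,0.16,0.08],[0,0,-0.96],1]]'

```text
time: 31.45
eef_pos: [513.9, 217.5, 196.2]
tool_rot: [-3.141, -0.0, 2.913]
force: [-0.5, 0.4, -0.5]
opening: 1.001
```

Request:
arm_command --rows '[[[0.06,0.17,0.08],[0,0,-0.96],1],[[0.05,0.17,0.08],[0,0,-0.96],1],[[0,0,0],[0,0,0],1],[[0,0,0],[0,0,0],1]]'

```text
time: 31.85
eef_pos: [512.3, 231.4, 190.1]
tool_rot: [-3.141, -0.0, 3.043]
force: [-1.0, -0.0, -0.0]
opening: 1.0
```

Run:
```python
from h import *
import pickle
s=get_state();print(s['eef_pos'],s['tool_rot'],s['q'])
ci=eyes.camera_info('wrist');pickle.dump(ci,open('ci21.pkl','wb'))
im=snap('wrist','w21.png')
```

```text
[512.26520453 231.39022552 190.1433272 ] [-3.14138942e+00 -3.31774381e-04  3.04260692e+00] [ 3.59124258e-01  3.49005706e-01  1.51873417e+00 -3.71718289e-05
  1.27424022e+00 -1.11267550e+00]
```

View pics/w21.png

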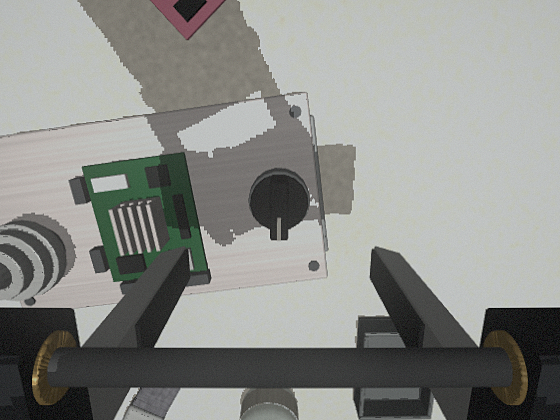

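Run:
```python
from h import *
import pickle
im=cv2.imread('pics/w21.png')
cv2.imwrite('pics/w21a.png',cv2.resize(im[160:250,235:325],None,fx=6,fy=6,interpolation=cv2.INTER_CUBIC))
```

```text
(no output)
```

View pics/w21a.png

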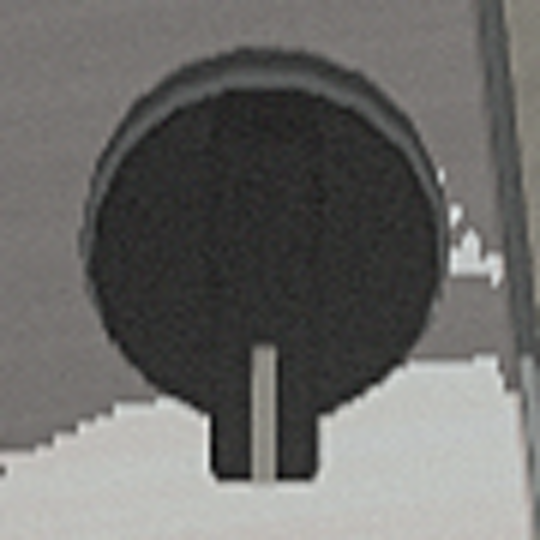

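Run:
```python
from h import *
import pickle
ci=pickle.load(open('ci21.pkl','rb'))
for z in (85,91): 
  print(atz(ci,(235+266/6,239.7),z), atz(ci,(235+266/6,160+345/6),z))
  print(atz(ci,(235+212/6,239.7),z)-atz(ci,(235+322/6,239.7),z))
print('skirt',[atz(ci,(235+u/6,160+v/6),z) for u,v,z in [(87,240,60),(447,240,60)]])
for c in ('scene','side'): print([(d['position'],round(d['score'],2)) for d in eyes.tip_of(c,'knob_grip')])
```

```text
[533.36230261 229.62952336  85.        ] [515.43848983 231.41274411  85.        ]
[ -1.40975053 -14.19279064   0.        ]
[531.19888163 229.8477822   91.        ] [513.66762805 231.59194767  91.        ]
[ -1.37887482 -13.88194658   0.        ]
skirt [array([505.42032879, 207.68942323,  60.        ]), array([510.30894272, 256.89300496,  60.        ])]
[([509.5, 231.3, 80.4], 0.96)]
[([510.6, 230.0, 76.8], 0.53)]
```

Request:
arm_command --rows '[[[0.06,0,0.8],[0,0,0],0.6],[[0,0,1],[0,0,0],0.5],[[0,0,0.7],[0,0,0],0.4],[[0,0,0.3],[0,0,0],0.4],[[0,0,0],[0,0,0],0.4]]'

```text
time: 32.5
eef_pos: [509.5, 231.6, 77.4]
tool_rot: [-3.141, -0.002, 3.044]
force: [0.3, -0.5, 0.4]
opening: 0.61
```

Request:
arm_command --rows '[[[0,0,0],[0,0,0],0.4],[[0,0,0],[0,0,0],0.4]]'

```text
time: 32.7
eef_pos: [510.7, 232.2, 80.0]
tool_rot: [3.14, 0.002, 3.045]
force: [-1.4, 0.4, -0.0]
opening: 0.44
```

Run:
```python
from h import *
s=get_state();print(s['eef_pos'],s['tool_rot'])
im=snap('wrist','w22.png')
```

```text
[510.65294192 232.20759167  79.98781442] [3.14041751e+00 2.39019721e-03 3.04456905e+00]
```

View pics/w22.png

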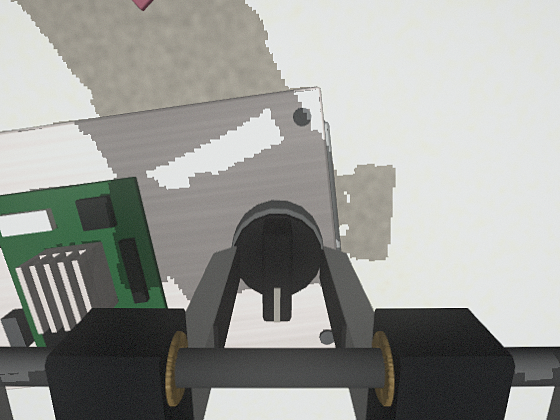

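Request:
arm_command --rows '[[[0.02,0,0.03],[0,0,0],0],[[0,0,0],[0,0,0],0],[[0,0,0],[0,0,0],0],[[0,0,0],[0,0,0],0]]'

```text
time: 33.15
eef_pos: [509.0, 231.5, 77.3]
tool_rot: [-3.141, -0.0, 3.045]
force: [-1.0, -5.8, 3.0]
opening: 0.146
```

```bash
cat >> h.py <<'E'
def turn(deg,per=4,th=0.037,g=0):
    """rows turning knob clockwise by deg from measured pose, following carriage"""
    s=get_state(); yaw=s['tool_rot'][2]; n=int(round(deg/per)); rows=[]
    d=33*np.radians(per)*np.array([np.sin(th),-np.cos(th)])/40
    for i in range(n):
        c,sn=np.cos(yaw),np.sin(yaw)
        rows.append([[round(float(d[0]*c+d[1]*sn),3),round(float(d[0]*sn-d[1]*c),3),0],[0,0,per/4],g]); yaw-=np.radians(per)
    for i in range(0,n,5): print(str(rows[i:i+5]).replace('.0]',']'))
E
python3 - <<'E'
from h import *
s=get_state();print(s['eef_pos'],s['tool_rot'],s['opening'],s['force'],s['q'])
turn(180)
E
```

```text
[509.03540059 231.51158007  77.2824706 ] [-3.14059373e+00 -5.72099894e-05  3.04483193e+00] 0.14629271198192612 [-0.9917017  -5.83521293  3.03243446] [ 3.61750723e-01  4.72528078e-01  1.62959351e+00 -1.00932540e-03
  1.03996473e+00 -1.11177372e+00]
[[[-0.008, -0.057, 0], [0, 0, 1], 0], [[-0.012, -0.056, 0], [0, 0, 1], 0], [[-0.016, -0.055, 0], [0, 0, 1], 0], [[-0.019, -0.054, 0], [0, 0, 1], 0], [[-0.023, -0.053, 0], [0, 0, 1], 0]]
[[[-0.027, -0.051, 0], [0, 0, 1], 0], [[-0.03, -0.049, 0], [0, 0, 1], 0], [[-0.034, -0.047, 0], [0, 0, 1], 0], [[-0.037, -0.044, 0], [0, 0, 1], 0], [[-0.04, -0.042, 0], [0, 0, 1], 0]]
[[[-0.043, -0.039, 0], [0, 0, 1], 0], [[-0.045, -0.036, 0], [0, 0, 1], 0], [[-0.048, -0.032, 0], [0, 0, 1], 0], [[-0.05, -0.029, 0], [0, 0, 1], 0], [[-0.052, -0.026, 0], [0, 0, 1], 0]]
[[[-0.053, -0.022, 0], [0, 0, 1], 0], [[-0.055, -0.018, 0], [0, 0, 1], 0], [[-0.056, -0.014, 0], [0, 0, 1], 0], [[-0.057, -0.01, 0], [0, 0, 1], 0], [[-0.057, -0.006, 0], [0, 0, 1], 0]]
[[[-0.058, -0.002, 0], [0, 0, 1], 0], [[-0.058, 0.002, 0], [0, 0, 1], 0], [[-0.057, 0.006, 0], [0, 0, 1], 0], [[-0.057, 0.01, 0], [0, 0, 1], 0], [[-0.056, 0.014, 0], [0, 0, 1], 0]]
[[[-0.055, 0.017, 0], [0, 0, 1], 0], [[-0.054, 0.021, 0], [0, 0, 1], 0], [[-0.052, 0.025, 0], [0, 0, 1], 0], [[-0.05, 0.029, 0], [0, 0, 1], 0], [[-0.048, 0.032, 0], [0, 0, 1], 0]]
[[[-0.046, 0.035, 0], [0, 0, 1], 0], [[-0.043, 0.038, 0], [0, 0, 1], 0], [[-0.04, 0.041, 0], [0, 0, 1], 0], [[-0.037, 0.044, 0], [0, 0, 1], 0], [[-0.034, 0.046, 0], [0, 0, 1], 0]]
[[[-0.031, 0.049, 0], [0, 0, 1], 0], [[-0.027, 0.051, 0], [0, 0, 1], 0], [[-0.024, 0.052, 0], [0, 0, 1], 0], [[-0.02, 0.054, 0], [0, 0, 1], 0], [[-0.016, 0.055, 0], [0, 0, 1], 0]]
[[[-0.012, 0.056, 0], [0, 0, 1], 0], [[-0.008, 0.057, 0], [0, 0, 1], 0], [[-0.004, 0.057, 0], [0, 0, 1], 0], [[-0.0, 0.058, 0], [0, 0, 1], 0], [[0.004, 0.057, 0], [0, 0, 1], 0]]
```

Request:
arm_command --rows '[[[-0.008,-0.057,0],[0,0,1],0],[[-0.012,-0.056,0],[0,0,1],0],[[-0.016,-0.055,0],[0,0,1],0],[[-0.019,-0.054,0],[0,0,1],0],[[-0.023,-0.053,0],[0,0,1],0]]'

```text
time: 33.65
eef_pos: [509.5, 220.9, 77.3]
tool_rot: [3.141, 0.0, 2.694]
force: [-0.1, 2.6, 0.7]
opening: 0.148
```

Run:
```python
from h import *
s=get_state();print(s['eef_pos'],s['tool_rot'],s['opening'],s['force'],s['moment'])
im=snap('wrist','w23.png')
```

```text
[509.50260203 220.88487016  77.28709964] [3.14096261e+00 8.49007408e-05 2.69362575e+00] 0.14837018242839664 [-0.13212599  2.64691315  0.70347613] [0.53179515 0.05261253 0.5005289 ]
```

View pics/w23.png

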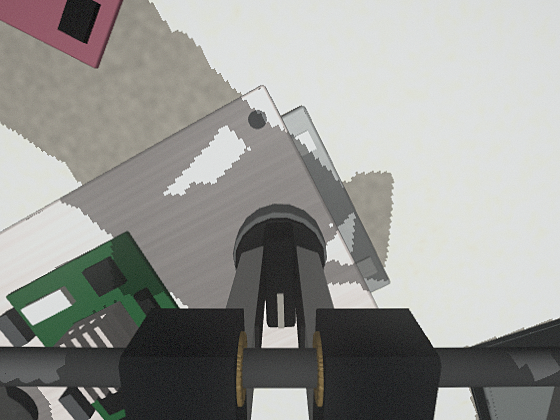

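Works. Continue.

Request:
arm_command --rows '[[[-0.027,-0.051,0],[0,0,1],0],[[-0.03,-0.049,0],[0,0,1],0],[[-0.034,-0.047,0],[0,0,1],0],[[-0.037,-0.044,0],[0,0,1],0],[[-0.04,-0.042,0],[0,0,1],0]]'

```text
time: 34.2
eef_pos: [510.1, 209.5, 77.3]
tool_rot: [3.14, -0.0, 2.346]
force: [0.5, 4.4, 0.5]
opening: 0.145
```

Request:
arm_command --rows '[[[-0.043,-0.039,0],[0,0,1],0],[[-0.045,-0.036,0],[0,0,1],0],[[-0.048,-0.032,0],[0,0,1],0],[[-0.05,-0.029,0],[0,0,1],0],[[-0.052,-0.026,0],[0,0,1],0]]'

```text
time: 34.7
eef_pos: [510.8, 198.0, 77.3]
tool_rot: [3.14, -0.0, 1.997]
force: [2.4, 5.1, -2.0]
opening: 0.147
```

Request:
arm_command --rows '[[[-0.053,-0.022,0],[0,0,1],0],[[-0.055,-0.018,0],[0,0,1],0],[[-0.056,-0.014,0],[0,0,1],0],[[-0.057,-0.01,0],[0,0,1],0],[[-0.057,-0.006,0],[0,0,1],0]]'

```text
time: 35.2
eef_pos: [511.5, 186.6, 77.3]
tool_rot: [3.14, -0.001, 1.648]
force: [4.4, 6.1, -2.5]
opening: 0.15
```

Run:
```python
from h import *
s=get_state();print(s['eef_pos'],s['tool_rot'],s['opening'],s['force'],s['moment'])
im=snap('side','d24.png');snap('scene','s24.png')
```

```text
[511.45463004 186.56741203  77.31328982] [ 3.13964203e+00 -1.08028656e-03  1.64762269e+00] 0.14990227986068902 [ 4.38700459  6.06092468 -2.46201373] [ 1.01643955 -0.74886988  0.3828826 ]
```

View pics/d24.png

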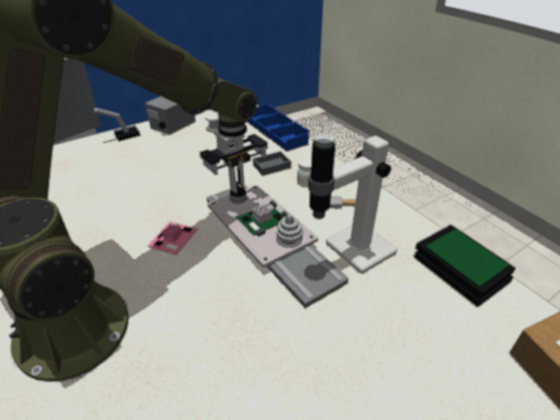

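Carriage advancing, rings and board steady. Continue.

Request:
arm_command --rows '[[[-0.058,-0.002,0],[0,0,1],0],[[-0.058,0.002,0],[0,0,1],0],[[-0.057,0.006,0],[0,0,1],0],[[-0.057,0.01,0],[0,0,1],0],[[-0.056,0.014,0],[0,0,1],0]]'

```text
time: 35.8
eef_pos: [512.2, 175.0, 77.3]
tool_rot: [3.14, -0.002, 1.299]
force: [6.3, 6.2, -3.7]
opening: 0.144
```

Request:
arm_command --rows '[[[-0.055,0.017,0],[0,0,1],0],[[-0.054,0.021,0],[0,0,1],0],[[-0.052,0.025,0],[0,0,1],0],[[-0.05,0.029,0],[0,0,1],0],[[-0.048,0.032,0],[0,0,1],0]]'

```text
time: 36.3
eef_pos: [512.8, 163.4, 77.3]
tool_rot: [3.14, -0.003, 0.949]
force: [7.4, 5.5, -4.8]
opening: 0.145
```

Request:
arm_command --rows '[[[-0.046,0.035,0],[0,0,1],0],[[-0.043,0.038,0],[0,0,1],0],[[-0.04,0.041,0],[0,0,1],0],[[-0.037,0.044,0],[0,0,1],0],[[-0.034,0.046,0],[0,0,1],0]]'

```text
time: 36.8
eef_pos: [513.4, 151.8, 77.4]
tool_rot: [3.14, -0.003, 0.6]
force: [9.5, 4.3, -5.9]
opening: 0.15
```

Request:
arm_command --rows '[[[-0.031,0.049,0],[0,0,1],0],[[-0.027,0.051,0],[0,0,1],0],[[-0.024,0.052,0],[0,0,1],0],[[-0.02,0.054,0],[0,0,1],0],[[-0.016,0.055,0],[0,0,1],0]]'

```text
time: 37.3
eef_pos: [513.9, 140.2, 77.3]
tool_rot: [3.141, -0.004, 0.251]
force: [9.9, 2.6, -5.3]
opening: 0.148
```

Request:
arm_command --rows '[[[-0.012,0.056,0],[0,0,1],0],[[-0.008,0.057,0],[0,0,1],0],[[-0.004,0.057,0],[0,0,1],0],[[0,0.058,0],[0,0,1],0],[[0.004,0.057,0],[0,0,1],0]]'

```text
time: 37.8
eef_pos: [514.4, 128.5, 77.3]
tool_rot: [-3.141, -0.003, -0.098]
force: [9.8, 1.8, -5.6]
opening: 0.149
```

Run:
```python
from h import *
s=get_state();print(s['eef_pos'],s['tool_rot'],s['opening'],s['force'],s['moment'],s['q'])
im=snap('wrist','w25.png')
```

```text
[514.37246747 128.5370152   77.32466424] [-3.14083191 -0.00337336 -0.097653  ] 0.14869792883875088 [ 9.8115846   1.77016764 -5.64446521] [ 0.36425207 -1.58570803  0.50756909] [ 1.75876890e-01  4.14295274e-01  1.71704985e+00 -2.11553544e-04
  1.00679409e+00  1.84443772e+00]
```

View pics/w25.png

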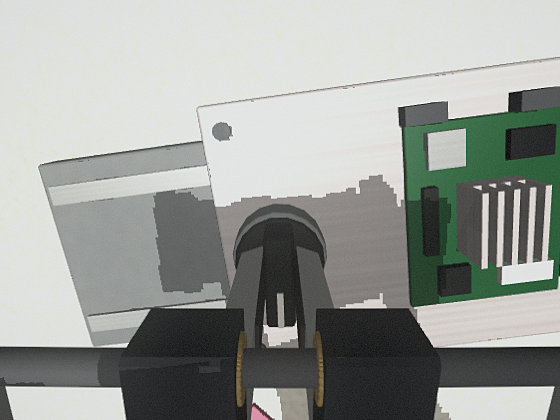

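Request:
arm_command --rows '[[[0,0,0],[0,0,0],1],[[0,0,0],[0,0,0],1],[[0,0,-0.2],[0,0,0],1],[[0,0,-0.5],[0,0,-1],1],[[0,0,0],[0,0,-1],1]]'

```text
time: 38.35
eef_pos: [514.1, 128.6, 107.9]
tool_rot: [-3.141, -0.004, 0.046]
force: [0.5, -0.2, -0.5]
opening: 0.534
```

Request:
arm_command --rows '[[[0,0,0],[0,0,-1],1],[[0,0,0],[0,0,-1],1],[[0,0,0],[0,0,-1],1],[[0,0,0],[0,0,-1],1],[[0,0,0],[0,0,-1],1]]'

```text
time: 38.85
eef_pos: [513.1, 128.4, 105.7]
tool_rot: [3.142, -0.0, 0.395]
force: [-0.1, 0.3, 0.5]
opening: 0.959
```

Request:
arm_command --rows '[[[0,0,0],[0,0,-1],1],[[0,0,0],[0,0,-1],1],[[0,0,0],[0,0,-1],1],[[0,0,0],[0,0,-1],1],[[0,0,0],[0,0,-1],1]]'

```text
time: 39.35
eef_pos: [513.1, 128.4, 105.7]
tool_rot: [3.141, -0.0, 0.744]
force: [1.2, -1.1, -0.3]
opening: 0.999
```

Request:
arm_command --rows '[[[0,0,0],[0,0,-1],1],[[0,0,0],[0,0,-1],1],[[0,0,0],[0,0,-1],1],[[0,0,0],[0,0,-1],1],[[0,0,0],[0,0,-1],1]]'

```text
time: 39.85
eef_pos: [513.1, 128.5, 105.7]
tool_rot: [3.141, -0.0, 1.093]
force: [-0.4, 0.4, 0.3]
opening: 1.0
```

Request:
arm_command --rows '[[[0,0,0],[0,0,-1],1],[[0,0,0],[0,0,-1],1],[[0,0,0],[0,0,-1],1],[[0,0,0],[0,0,-1],1],[[0,0,0],[0,0,-1],1]]'

```text
time: 40.35
eef_pos: [513.1, 128.4, 105.7]
tool_rot: [3.141, -0.0, 1.443]
force: [0.7, -0.7, -0.3]
opening: 0.999
```

Request:
arm_command --rows '[[[0,0,0],[0,0,-1],1],[[0,0,0],[0,0,-1],1],[[0,0,0],[0,0,-1],1],[[0,0,0],[0,0,-1],1],[[0,0,0],[0,0,-1],1]]'

```text
time: 40.85
eef_pos: [513.1, 128.4, 105.7]
tool_rot: [3.141, -0.0, 1.792]
force: [0.1, 0.3, -0.1]
opening: 1.002
```

Request:
arm_command --rows '[[[0,0,0],[0,0,-1],1],[[0,0,0],[0,0,-1],1],[[0,0,0],[0,0,-1],1],[[0,0,0],[0,0,-1],1],[[0,0,0],[0,0,-1],1]]'

```text
time: 41.35
eef_pos: [513.1, 128.5, 105.7]
tool_rot: [3.141, 0.0, 2.141]
force: [0.7, -0.6, -0.4]
opening: 1.001
```

Request:
arm_command --rows '[[[0,0,0],[0,0,-1],1],[[0,0,0],[0,0,-1],1],[[0,0,0],[0,0,-1],1],[[0,0,0],[0,0,-1],1],[[0,0,0],[0,0,-1],1]]'

```text
time: 41.85
eef_pos: [513.1, 128.4, 105.7]
tool_rot: [3.141, 0.0, 2.49]
force: [-0.3, 0.2, -0.1]
opening: 0.998
```

Request:
arm_command --rows '[[[0,0,0],[0,0,-1],1],[[0,0,0],[0,0,-1],1],[[0,0,0],[0,0,-1],1],[[0,0,0],[0,0,-1],1],[[0,0,0],[0,0,-1],1]]'

```text
time: 42.35
eef_pos: [513.1, 128.5, 105.7]
tool_rot: [3.141, 0.0, 2.839]
force: [-0.5, -0.8, 0.1]
opening: 1.003
```

Request:
arm_command --rows '[[[0,0,0],[0,0,-1],1],[[0,0,0],[0,0,-1],1],[[0,0,0],[0,0,-1],1],[[0,0,0],[0,0,0],0.6],[[0,0,0],[0,0,0],0.6]]'

```text
time: 42.85
eef_pos: [513.1, 128.4, 105.5]
tool_rot: [3.142, 0.0, 3.043]
force: [0.5, -0.1, -0.4]
opening: 0.869
```

Run:
```python
from h import *
s=get_state();print(s['eef_pos'],s['tool_rot'],s['opening'],s['force'],s['moment'],s['q'])
im=snap('wrist','w26.png')
im=snap('side','d26.png')[:,:,::-1]
cv2.imwrite('pics/d26a.png',cv2.resize(im[130:280,220:400],None,fx=4,fy=4,interpolation=cv2.INTER_CUBIC)) 
im=snap('scene','s26.png')[:,:,::-1]
cv2.imwrite('pics/s26a.png',cv2.resize(im[90:260,180:350],None,fx=3.5,fy=3.5,interpolation=cv2.INTER_CUBIC))
```

```text
[513.10181218 128.40365489 105.46686405] [3.14154551e+00 2.76904016e-04 3.04300936e+00] 0.8689478296163365 [ 0.47002528 -0.07466006 -0.40813381] [0.00854047 0.0065224  0.03657988] [ 1.75976038e-01  3.73717399e-01  1.69864063e+00 -3.38713704e-05
  1.06895531e+00 -1.29622071e+00]
```

View pics/w26.png

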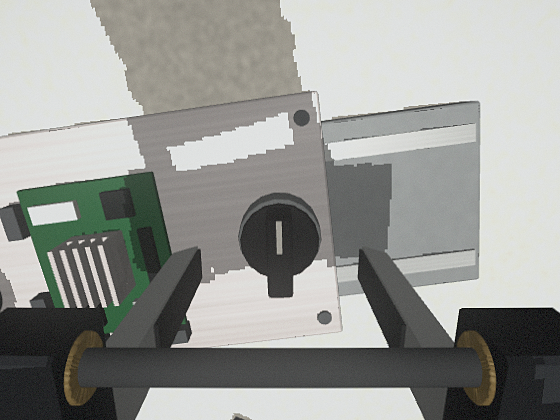

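View pics/d26a.png

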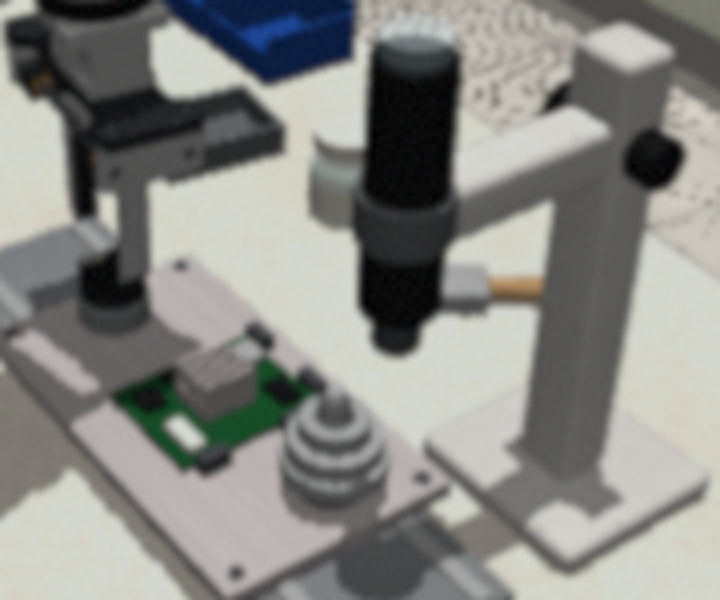

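View pics/s26a.png

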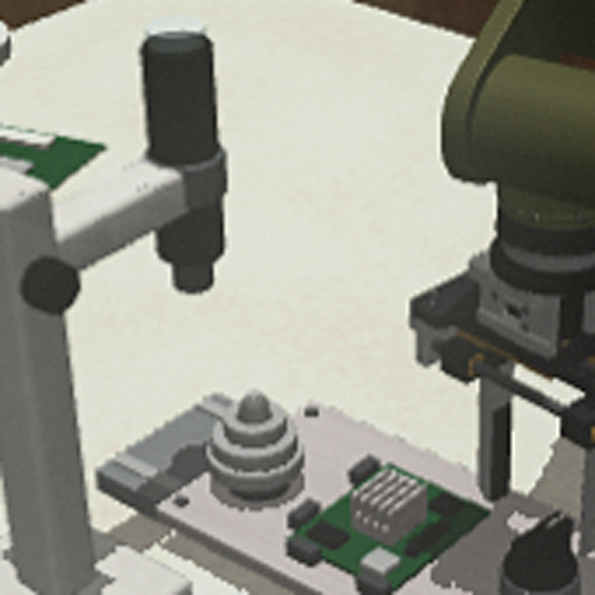

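Run:
```python
from h import *
np.set_printoptions(precision=1,suppress=True)
cs=eyes.camera_info('scene');cd=eyes.camera_info('side')
S=lambda u,v:(180+u/3.5,90+v/3.5); D=lambda u,v:(220+u/4,130+v/4)
L,e=tri([(cs,S(193.5,282)),(cd,D(394,339))]);print('lens',L,e)
T,e=tri([(cs,S(254,395)),(cd,D(337,391))]);print('tip',T,e)
print(L-T, (538.2,-96.8))
for c,f,n in ((cs,S,'s'),(cd,D,'d')): print(n,(proj(c,[T,[539.5,-96.8,112],[544,-145,180]])-np.array(f(0,0)))*(3.5 if n=='s' else 4))
print([ (c,[(d['position'],round(d['score'],2)) for d in eyes.tip_of(c,t)][:2]) for c in ('scene','side') for t in ('lens','seat')])
```

```text
lens [ 544.9 -145.8  181.4] [np.float64(0.5640347070886642), np.float64(0.5640347070885656)]
tip [544.2 -96.1 110.3] [np.float64(1.7164616914158666), np.float64(1.7164616914157735)]
[  0.7 -49.7  71.1] (538.2, -96.8)
s [[251.5 395.4]
 [255.4 390. ]
 [194.6 283.8]]
d [[334.1 390.5]
 [328.4 391.7]
 [390.6 340.7]]
[('scene', [([545.3, -146.5, 181.4], 0.88)]), ('scene', [([541.7, -94.7, 53.6], 0.7), ([538.6, -94.2, 85.1], 0.37)]), ('side', [([536.7, -145.5, 181.5], 0.93)]), ('side', [([543.9, -99.2, 52.3], 0.92)])]
```

Request:
arm_command --rows '[[[0,0,0.4],[0,0,0],0.4],[[0,0,0.3],[0,0,0],0.3],[[0,0,0],[0,0,0],0.3],[[0,0,0],[0,0,0],0],[[0,0,0],[0,0,0],0]]'

```text
time: 43.7
eef_pos: [513.4, 128.4, 77.6]
tool_rot: [3.141, 0.001, 3.045]
force: [-0.1, 0.8, -0.4]
opening: 0.213
```

Request:
arm_command --rows '[[[0,0,0],[0,0,0],0],[[0,0,0],[0,0,0],0]]'

```text
time: 43.9
eef_pos: [513.4, 128.4, 77.6]
tool_rot: [3.142, 0.001, 3.045]
force: [-0.5, -0.6, 3.1]
opening: 0.146
```

Run:
```python
from h import *
s=get_state();print(s['eef_pos'],s['tool_rot'],s['opening'],s['force'],s['moment'])
turn(80)
```

```text
[513.35135047 128.3638779   77.63086516] [3.14155783e+00 9.37945606e-04 3.04506275e+00] 0.14558699160859678 [-0.53901533 -0.5785293   3.07153101] [-0.14383768  0.06824907  0.33216877]
[[[-0.008, -0.057, 0], [0, 0, 1], 0], [[-0.012, -0.056, 0], [0, 0, 1], 0], [[-0.016, -0.055, 0], [0, 0, 1], 0], [[-0.019, -0.054, 0], [0, 0, 1], 0], [[-0.023, -0.053, 0], [0, 0, 1], 0]]
[[[-0.027, -0.051, 0], [0, 0, 1], 0], [[-0.03, -0.049, 0], [0, 0, 1], 0], [[-0.034, -0.047, 0], [0, 0, 1], 0], [[-0.037, -0.044, 0], [0, 0, 1], 0], [[-0.04, -0.042, 0], [0, 0, 1], 0]]
[[[-0.043, -0.039, 0], [0, 0, 1], 0], [[-0.045, -0.036, 0], [0, 0, 1], 0], [[-0.048, -0.032, 0], [0, 0, 1], 0], [[-0.05, -0.029, 0], [0, 0, 1], 0], [[-0.052, -0.026, 0], [0, 0, 1], 0]]
[[[-0.053, -0.022, 0], [0, 0, 1], 0], [[-0.055, -0.018, 0], [0, 0, 1], 0], [[-0.056, -0.014, 0], [0, 0, 1], 0], [[-0.057, -0.01, 0], [0, 0, 1], 0], [[-0.057, -0.006, 0], [0, 0, 1], 0]]
```

Request:
arm_command --rows '[[[-0.008,-0.057,0],[0,0,1],0],[[-0.012,-0.056,0],[0,0,1],0],[[-0.016,-0.055,0],[0,0,1],0],[[-0.019,-0.054,0],[0,0,1],0],[[-0.023,-0.053,0],[0,0,1],0]]'

```text
time: 44.4
eef_pos: [513.8, 117.4, 77.6]
tool_rot: [3.14, 0.001, 2.693]
force: [-0.5, 3.5, 3.1]
opening: 0.147
```

Request:
arm_command --rows '[[[-0.027,-0.051,0],[0,0,1],0],[[-0.03,-0.049,0],[0,0,1],0],[[-0.034,-0.047,0],[0,0,1],0],[[-0.037,-0.044,0],[0,0,1],0],[[-0.04,-0.042,0],[0,0,1],0]]'

```text
time: 44.9
eef_pos: [514.3, 105.9, 77.6]
tool_rot: [3.14, 0.0, 2.344]
force: [0.6, 4.2, 2.5]
opening: 0.151
```

Request:
arm_command --rows '[[[-0.043,-0.039,0],[0,0,1],0],[[-0.045,-0.036,0],[0,0,1],0],[[-0.048,-0.032,0],[0,0,1],0],[[-0.05,-0.029,0],[0,0,1],0],[[-0.052,-0.026,0],[0,0,1],0]]'

```text
time: 45.4
eef_pos: [514.8, 94.3, 77.6]
tool_rot: [3.14, -0.0, 1.995]
force: [0.3, 4.6, 2.0]
opening: 0.15
```

Request:
arm_command --rows '[[[-0.053,-0.022,0],[0,0,1],0],[[-0.055,-0.018,0],[0,0,1],0],[[-0.056,-0.014,0],[0,0,1],0],[[-0.057,-0.01,0],[0,0,1],0],[[-0.057,-0.006,0],[0,0,1],0]]'

```text
time: 45.9
eef_pos: [515.3, 82.8, 77.6]
tool_rot: [3.14, -0.001, 1.646]
force: [1.5, 5.8, 1.7]
opening: 0.148
```

Run:
```python
from h import *
s=get_state();print(s['eef_pos'],s['tool_rot'],s['opening'],s['force'],s['moment'],s['q'])
im=snap('side','d27.png')[:,:,::-1]
cv2.imwrite('pics/d27a.png',cv2.resize(im[150:280,260:380],None,fx=4.5,fy=4.5,interpolation=cv2.INTER_CUBIC)) 
im=snap('scene','s27.png')[:,:,::-1]
cv2.imwrite('pics/s27a.png',cv2.resize(im[130:250,180:300],None,fx=4.5,fy=4.5,interpolation=cv2.INTER_CUBIC))
```

```text
[515.28305831  82.808008    77.63024816] [ 3.14020409e+00 -8.12236699e-04  1.64617396e+00] 0.14846028244967122 [1.53861167 5.78449236 1.66386987] [ 0.81780031 -0.0734516   0.42412408] [8.87590247e-02 3.98796696e-01 1.73898231e+00 9.41632901e-04
 1.00241454e+00 1.28756563e-02]
```

View pics/d27a.png

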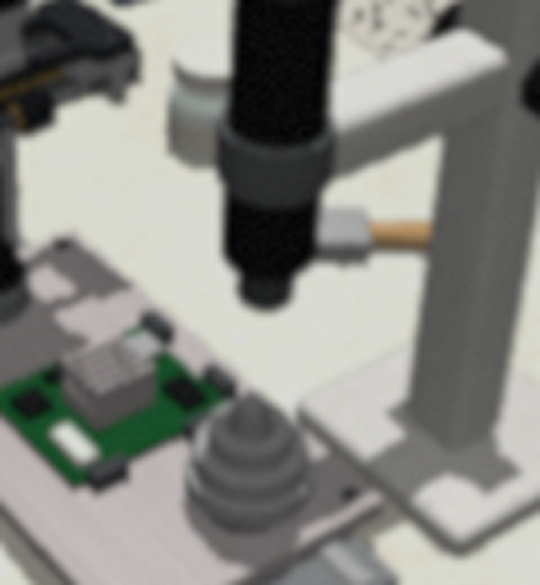

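View pics/s27a.png

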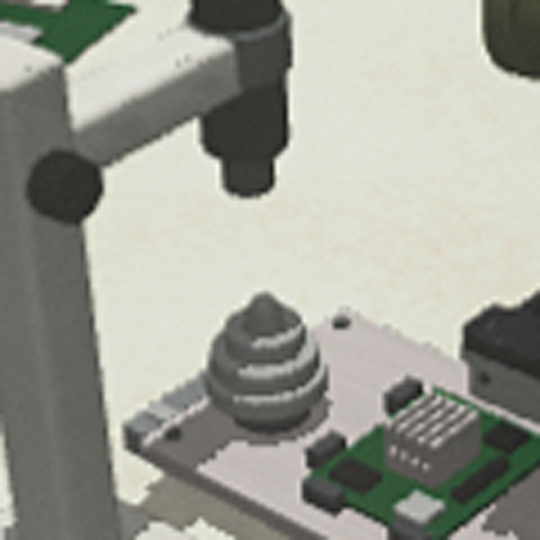

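```bash
cat > chk.py <<'E'
from h import *
np.set_printoptions(precision=1,suppress=True)
cs=eyes.camera_info('scene');cd=eyes.camera_info('side')
S=lambda u,v:(180+u/4.5,130+v/4.5); D=lambda u,v:(260+u/4.5,150+v/4.5)
def rep(ls,ld,ts,td):
    L,e=tri([(cs,S(*ls)),(cd,D(*ld))]);print('lens',L,e[0])
    T,e=tri([(cs,S(*ts)),(cd,D(*td))]);print('tip',T,e[0], 'L-T',L-T)
E
python3 - <<'E'
from chk import *
rep((248,183),(265,293),(265,296),(254,401))
E
```

```text
lens [ 545.1 -146.6  180.9] 0.8081250074634647
tip [ 543.6 -143.8  110.4] 2.2744405298569252 L-T [ 1.5 -2.9 70.5]
```

Request:
arm_command --rows '[[[-0.037,0,0],[0,0,0.65],0],[[-0.037,0,0],[0,0,0.65],0],[[0,0,0],[0,0,0],0],[[0,0,0],[0,0,0],0]]'

```text
time: 46.4
eef_pos: [515.4, 79.6, 77.6]
tool_rot: [3.14, -0.0, 1.561]
force: [0.4, 4.4, 5.8]
opening: 0.146
```

Request:
arm_command --rows '[[[0,0,0],[0,0,0],0.8],[[0,0,0],[0,0,0],0.8],[[0,0,0],[0,0,0],0.8],[[0,0,-0.5],[0,0,0],0.8],[[0,0,-1],[0,0,0],1]]'

```text
time: 46.9
eef_pos: [513.5, 79.0, 135.3]
tool_rot: [-3.136, 0.001, 1.558]
force: [0.1, 0.8, 0.5]
opening: 0.536
```

Request:
arm_command --rows '[[[0,0,-1],[0,0,0],1],[[0.5,0,-1],[0,0,0],1],[[0.8,0,-0.8],[0,0,0],1],[[0,0,0],[0,0,0],1],[[0,0,0],[0,0,0],1]]'

```text
time: 47.4
eef_pos: [515.6, 131.4, 248.7]
tool_rot: [-3.141, 0.0, 1.559]
force: [0.3, -0.1, -0.1]
opening: 0.962
```

Run:
```python
from h import *
s=get_state();print(s['eef_pos'],s['tool_rot'],s['opening'],s['force'])
im=snap('side','d28.png')[:,:,::-1]
cv2.imwrite('pics/d28a.png',cv2.resize(im[150:280,260:380],None,fx=4.5,fy=4.5,interpolation=cv2.INTER_CUBIC)) 
im=snap('scene','s28.png')[:,:,::-1]
cv2.imwrite('pics/s28a.png',cv2.resize(im[130:250,180:300],None,fx=4.5,fy=4.5,interpolation=cv2.INTER_CUBIC)) 
snap('wrist','w28.png')
```

```text
[515.55805512 131.43395615 248.69095309] [-3.14149855e+00  2.76355785e-04  1.55912113e+00] 0.9621346669795388 [ 0.28912279 -0.08366879 -0.08799857]
```

View pics/d28a.png

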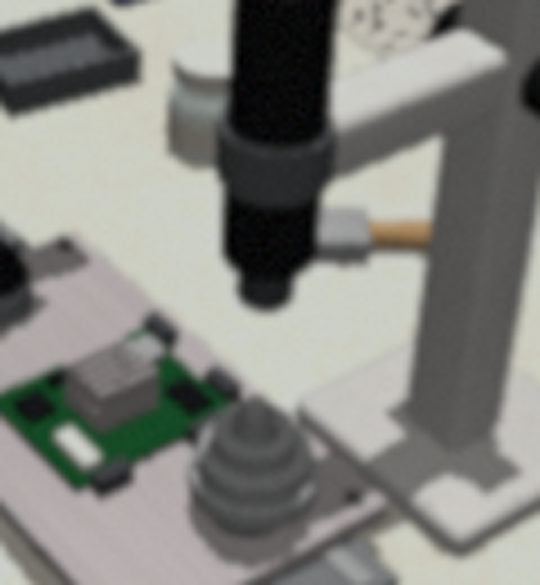

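View pics/s28a.png

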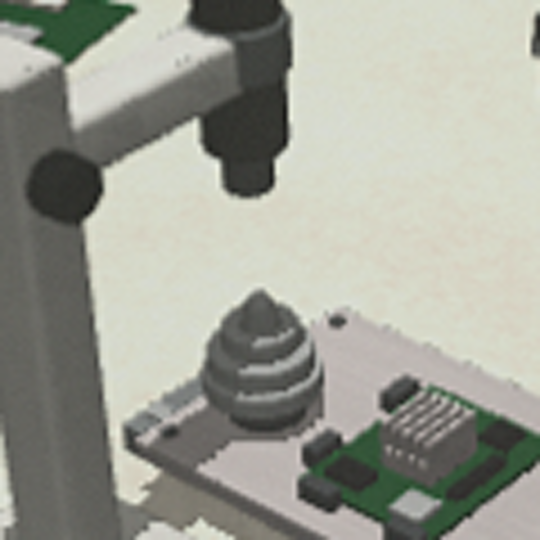

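View pics/w28.png

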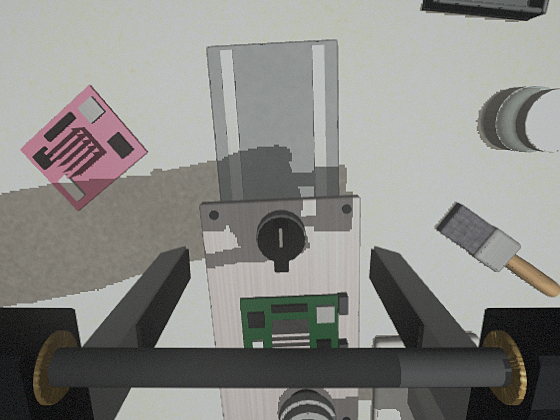

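Run:
```python
from chk import *
rep((248,183),(265,293),(261,295),(256.5,403))
rep((248,183),(265,293),(261,292),(256,398))
for y in (-141,-143.5,-146,-148.5):
  print(y,((proj(cs,[[544.5,y,180],[544.5,y,112],[544.5,y,66]])-[180,130])*4.5).ravel(),((proj(cd,[[544.5,y,180],[544.5,y,112],[544.5,y,66]])-[260,150])*4.5).ravel())
for c in ('scene','side'):
  for t in ('lens','seat'): print(c,t,[(d['position'],round(d['score'],2)) for d in eyes.tip_of(c,t)][:2])
```

```text
lens [ 545.1 -146.6  180.9] 0.8081250074634647
tip [ 544.  -145.9  110.4] 1.914633926192048 L-T [ 1.1 -0.7 70.5]
lens [ 545.1 -146.6  180.9] 0.8081250074634647
tip [ 544.3 -145.   112.9] 1.7355982601522209 L-T [ 0.7 -1.6 68. ]
-141 [254.9 187.7 263.  296.5 268.2 366.7] [255.2 288.6 247.9 394.4 243.3 460.6]
-143.5 [251.6 186.1 259.7 294.9 265.  365.1] [258.3 291.3 250.9 397.2 246.2 463.4]
-146 [248.2 184.6 256.5 293.3 261.8 363.4] [261.5 294.  253.9 399.9 249.1 466.2]
-148.5 [244.9 183.1 253.2 291.7 258.6 361.8] [264.6 296.7 256.8 402.7 251.9 469. ]
scene lens [([543.9, -145.8, 179.5], 0.69)]
scene seat [([541.9, -143.2, 50.2], 0.94)]
side lens [([538.8, -144.8, 182.9], 0.6)]
side seat [([542.2, -152.2, 49.4], 0.86)]
```

Request:
arm_command --rows '[[[-0.8,0,0],[0,0,0],1],[[-0.8,0,0],[0,0,0],1],[[-0.4,0,0],[0,0,0],1],[[0,0,0],[0,0,0],1],[[0,0,0],[0,0,0],1]]'

```text
time: 48.25
eef_pos: [514.7, 51.4, 248.9]
tool_rot: [-3.141, -0.0, 1.557]
force: [0.9, 0.2, 0.4]
opening: 1.001
```

Run:
```python
from h import *
import pickle
s=get_state();print(s['eef_pos'],s['opening'],s['force'])
ci=eyes.camera_info('wrist');pickle.dump(ci,open('ci29.pkl','wb'))
im=snap('wrist','w29.png')[:,:,::-1]
cv2.imwrite('pics/w29a.png',cv2.resize(im[130:350,190:390],None,fx=2.7,fy=2.7,interpolation=cv2.INTER_CUBIC))
```

```text
[514.67803678  51.41023986 248.94614713] 1.0005684666335426 [0.8501786  0.20183132 0.42086681]
```

View pics/w29a.png

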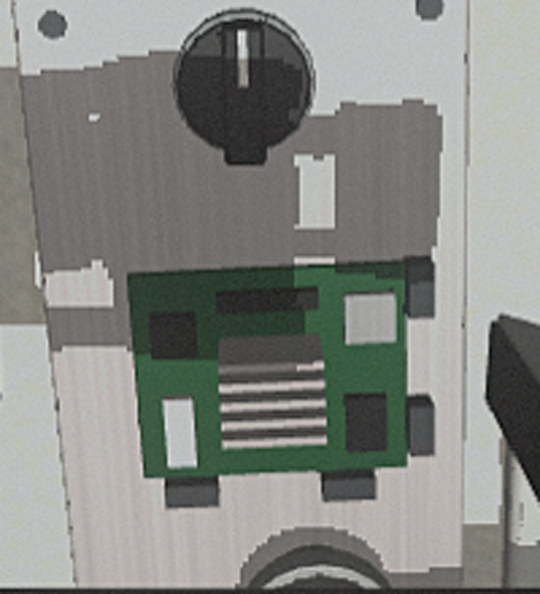

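Run:
```python
from h import *
np.set_printoptions(precision=1,suppress=True)
import pickle
ci=pickle.load(open('ci29.pkl','rb'))
A=lambda u,v,z: atz(ci,(190+u/2.7,130+v/2.7),z)
for n,u,v,z in [('sy1',192,478,36),('sy2',349,472,36),('sx1',405,290,36),('sx2',406,425,36),('bTL',128,273,41),('bTR',405,262,41),('bBL',145,478,41),('bBR',407,466,41)]: print(n,A(u,v,z))
m=(A(192,478,36)+A(349,472,36))/2; th=.037
print(m+57.5*np.array([1,th,0])+np.array([-40+60*th,-60-40*th,0]))
```

```text
sy1 [491.6 -90.   36. ]
sy2 [558.1 -88.1  36. ]
sx1 [579.3  -6.8  36. ]
sx2 [581.5 -66.5  36. ]
bTL [469.2   3.6  41. ]
bTR [578.1   6.6  41. ]
bBL [472.2 -86.8  41. ]
bBR [581.7 -82.8  41. ]
[ 544.5 -148.4   36. ]
```

Run:
```python
from h import *
print(get_state()['time'],get_state()['force']); print(manip.hand_in())
```

```text
48.3 [-0.49045439 -0.65631163  0.21839542]
the job is handed in; nothing more can be done
None
```

I set the stage up and handed the job in at 48 s. As far as the last checks could show, it meets the task; the hand-in reports no verdict.

- **Board:** I gripped it by the heat sink and slid it against both pairs of stops. Pushing it against the second pair also moved the carriage back about 4–5 mm, because the feed gives way at about 15 N. I measured the post again after that. The last wrist picture shows the board touching all four stops, square to about 0.01 rad.
- **Rings:** I found three on the bench, measured as ring1, ring2 and ring4 (68, 60 and 44 mm). No ring3 was seen in any picture. All three are threaded widest first; none met resistance going down, and they look level and fully home in the views I took.
- **Feed:** I turned the knob in two grips, about 4.6 rad in total, with the board and rings staying put.
- **Centring:** How far the post is from the lens axis depends on the method:
  - Tracking the tool's travel and comparing post and lens in the scene and side cameras gave about 0.5–2 mm.
  - The last wrist picture put the post anywhere from 1.5 mm short to 2.6 mm past it along the travel.
  - The trained network was noisier, 2.6 mm short in one camera and 7.4 mm past in the other. I took that as scatter, since the direct measurements all stay within the 6 mm allowed.
- **Surroundings:** The arm kept clear of the microscope, and I saw no sign that the jar, brush or parts box had moved. The gripper was open and clear of everything at hand-in.

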